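# Turn the drained spot plate wells-up and slide it under the UV lamp

## Task

The washed porcelain spot plate has been left wells-down on the draining tray: tip it up on its end so that it leans against the tray's sloped back, then bring it down the other way round, gently, so that it lies with its wells up. Then put it under the UV lamp, lengthways through the opening, until it lies flat on the bench, centred and square under the lamp. Do not let the plate drop or slap down, do not knock the lamp, and leave the mug, jar, bottle and syringe as they stand.

Things in the scene. Friction and masses are not known exactly. Their poses are not given: they have to be found in the camera images.
- plate: Loose white porcelain spot plate, 60 (its x) x 94 (y) x 14 mm (z), 0.13-0.24 kg, origin at its middle. Six round wells 19 mm wide, 5 mm deep, open on its -z face; +z face: plain buff underside. Starts wells down (z up) on the tray floor, middle 65-100 mm before the back's foot line, its +y end towards the back, turned up to 0.6 rad; ends wells up (z down). Can be gripped across its width.
- tray: Fixed steel draining tray, left of the robot's middle line. Origin on the bench under the middle of the foot line of its sloped back; y points level into the back (away from the lamp), x along the back, z up. Floor 3 mm thick, top at z = 3 mm, 220 mm along x (centred), from y = 0 to y = -170 mm, no lip in front. Side rims 10 mm high, inner faces at x = +-107 mm.
- splashback: The tray's sloped back, same origin and axes as the tray: a fixed flat sheet along the whole 220 mm, 4 mm thick, 64 mm long up the slope, from the foot line (y = 0, z = 3 mm) to its top edge (y = +17, z = 65 mm): it leans 15 degrees back. A plate on end at its foot leans on it, turned about 105 degrees from lying. Behind it only thin wire stays.
- lamp: Fixed black UV lamp on two end plates. Origin on the bench under its middle; x along its length, y through the opening (+y side looks to the tray), z up. Box 236 (x) x 70 mm (y), underside 62 mm and top 112 mm above the bench (switch and handle to 120 mm); end plates' inner faces at x = +-118 mm; the opening between them is free from the bench to 62 mm.
- mug: Loose white enamel mug with a black rim and handle, body 78 mm wide, 79 mm high, 0.22 kg, standing; origin at the middle of its foot; the handle reaches 66 mm from the axis towards its own +y.
- jar: Loose clear glass jar with a steel cap, 68 mm wide, 115 mm high, 0.32 kg, standing; origin at the middle of its foot.
- bottle: Loose amber bottle with a black cap, 56 mm wide, 130 mm high, 0.24 kg, standing; origin at the middle of its foot. Mug, jar and bottle stand, in any order, at the two sides of the lamp's opening and beside the tray.
- syringe: Loose empty plastic syringe lying on the bench across the way between tray and lamp, 0.03 kg, its length along its own x from -69 to +53 mm, 22 mm thick and high (finger flange 40 mm wide at x = -43 mm); origin on its underside below the barrel's middle.
Not all that is in view belongs to the job. There is more than one size of the plate; the one meant has the size given above.

How it is judged:
On the way, in this order (a step that is already met when the one before it is completed fails the run):
1. the plate stands on its end and leans against the tray's sloped back (turned 80 to 120 degrees from how it lay) (angle between plate's own z axis and vertical between 1.396 and 2.09 rad and contact force between plate and splashback above 0.03 N), for 0.2 s.
2. the plate lies wells up, within 6 degrees of level (angle between plate's own z axis and vertical above 3.037 rad), for 0.1 s.
At the end, for the whole second after the job is handed in: The plate lies still, wells up, flat on the bench (within 3 degrees), its middle within 20 mm of the lamp's middle along the lamp and within 12 mm across it, its long side within 10 degrees of the opening's direction (angle between plate's own z axis and vertical above 3.09 rad and height (world z) of plate below 0.0095 m and x of plate in the frame of lamp between -0.02 and 0.02 m and y of plate in the frame of lamp between -0.012 and 0.012 m and angle between the y axis of plate and the y axis of lamp, either way round below 0.175 rad and linear speed of plate below 0.01 m/s); the robot touches nothing.
It fails at once if the plate is let drop or slaps down (it turns faster than 8 rad/s, or moves faster than 0.45 m/s with no finger on it) (angular speed of plate above 8 rad/s or (linear speed of plate above 0.45 m/s and contact force between the fingers and plate below 0.05 N)).
It fails at once if the lamp is knocked (more than 10 N) (contact force between any of the fingers, the arm, plate and lamp above 10 N).
It fails at once if mug, jar, bottle or syringe is shifted more than 15 mm, or one of the standing things tips over 15 degrees (distance of any of mug, jar, bottle, syringe from where it was at the start of the episode above 0.015 m or angle between any of mug, jar, bottle's own z axis and vertical above 0.26 rad).
It also fails if it takes over 72 s, if anything falls off the work surface, if the arm or the gripper's body presses on something with over 40 N, if the wrist force passes 120 N, or if a joint passes its speed limit or range.

## Robot

A 6-joint arm with a two-finger parallel gripper is mounted at the origin on the work surface. World frame = base frame: x ahead of the robot, y to its left, z up, the work surface at z = 0. Lengths are in m, angles in rad, forces in N, time in s.
With the tool pointing down it reaches from about 0.25 to 0.775 m from the base axis. Payload 4 kg.
Tool frame: the origin (TCP) lies on the centre line of the jaws, within the pads' length; the fingertips stand 25 mm ahead of it and the grasp point (between the pads) lies 6 mm ahead of it; z points along the fingers, y is the direction in which the jaws open and shut (so a half turn about z gives the same grasp; the last joint's range is limited). The gripper opens to 85 mm and grips with 20 to 120 N. Pads are 22 mm wide; open, the fingers measure 114 mm over their backs; the gripper's body (76 mm by 85 mm) begins 54 mm behind the grasp point. The pads swing forward as they close: fully open they stand 13 mm farther back than shut.
Start: joints at [1.069, 0.087, 1.371, -0, 1.684, -0.103], TCP at [0.214, 0.507, 0.256] pointing down, gripper open.
Joint ranges: [-3.1, 3.1], [-0.76, 2.03], [0.27, 2.55], [-1.08, 4.22], [0.17, 2.65], [-2.57, 2.57]. Speed limits (rad/s): [2.79, 2.79, 3.14, 3.14, 3.14, 3.14].

## Interface

Orientations are given as [roll, pitch, yaw] about the fixed x, y, z axes, in that order (R = Rz(yaw) Ry(pitch) Rx(roll)).
In Python, from station import r gives the robot as it stands.
- The arm moves only by the tool jog_arm, never from a script. Its argument "targets" is a list of rows, each a list of 7 numbers: the shift along the tool's x, y, z in mm, then the turn, a rotation vector about the tool's x, y, z in degrees, then the opening, from 0 (shut) to 1 (fully open). A call has exactly 10 rows; each row is the pose to reach, as a shift and turn from the pose commanded when the call began, along the tool's axes at that moment; what a row does not reach only later rows make up. A row lasts 1/8 s, in which the tool goes at most 62.5 mm and 10.7 degrees, less where a joint would pass 70% of its speed; a pose out of reach is approached as far as the arm can. A call with a gripper value outside its range is refused whole. The fingers move at their own pace and stop on an object; "grip_force" is the grip in N (left out, the last holds). Time passes only in rows, so rows that repeat a pose let the fingers close, or fill a call up. It gives the time, the measured TCP pose, the force and the opening at its end, in the units of the state.
- r.sense(): the state, without advancing time (a new reading comes with each control period).
- r.grab_frame(name): name is "scene" or "top" or "wrist"; returns the picture (480x640x3 uint8, blue, green, red); there is no depth.
- r.get_calibration(name): a dict with "fx", "fy", "cx", "cy" (pixels), "distortion" ([k1, k2, p1, p2, k3] as OpenCV has them; the pictures are not rectified), "R" (3x3) and "t" (3): a world point X has camera coordinates R X + t; the wrist camera has in their place "T_tool_cam" (4x4, takes a point from camera to tool coordinates, whose origin is the TCP and whose axes are the flange's). Camera axes: x right, y down, z forward; pixel columns grow to the right and rows downward; lengths in m; the calibration is good to about 2 mm. A picture is of the moment at which its call begins: read the wrist's pose just before it. get_calibration takes no time and is no camera call.
- r.hand_in(): hands the job in, once; it reports no verdict.
The state is a dict: "time": time; "qpos": joint angles; "qd": joint speeds; "joint_efforts": joint torques, N m; "ee_pos": TCP position; "tcp_rot": TCP orientation; "ft_force": force on the tool from outside, world axes, zero at the start; "wrist_torque": the same for the moment, N m; "width": opening from 0.0 (shut) to 1.0 (fully open).
Only numpy, scipy, OpenCV 4.12 (cv2) and the standard library are available. Lean on these libraries where they do the work, as an engineer would, in place of code of your own. Each camera call takes 0.05 s, during which the arm holds its last target. There are 200 camera calls.

## Working session

There is one attempt and no reset: what is moved stays moved. The work goes in short steps, Python scripts to look and compute and a tool call to move; the robot and the scene stay as the last step left them, time stands still between calls to the robot, and variables do not carry over. Pictures are saved under pics/ and viewed, about 8 in all and at most 12, crops included, and the job is handed in when it is done.

Besides the shell and the picture viewer there is one more tool, called after ">>>" as a command line: name --pt "numbers of a row" for each row, then --argument value for the rest. jog_arm: Moves the arm, as the interface text tells. Its arguments: {"type":"object","properties":{"targets":{"type":"array","items":{"type":"array","items":{"type":"number"}}},"grip_force":{"type":"number"}},"required":["targets"]}

```bash
mkdir -p pics; ls; python3 - <<'E'
from station import r
import cv2,json
print(r.sense())
for n in ("scene","top","wrist"):
    c=r.get_calibration(n); print(n,{k:(v.tolist() if hasattr(v,'tolist') else v) for k,v in c.items()})
    cv2.imwrite(f"pics/{n}0.png",r.grab_frame(n))
E
```

```text
pics
{'time': 0.0, 'qpos': array([ 1.06889324e+00,  8.79589352e-02,  1.37229280e+00, -8.00669786e-06,
        1.68359319e+00, -1.03152340e-01]), 'qd': array([-5.25498867e-04,  1.06189585e-03,  2.24086330e-03,  3.78504470e-05,
        2.54679144e-03, -7.98296004e-04]), 'joint_efforts': array([-2.52113841e-04, -3.51873350e+01, -3.13268387e+01, -2.34206800e-04,
        1.09787643e-02,  1.89189575e-05]), 'ee_pos': array([0.21336152, 0.50643858, 0.25511736]), 'tcp_rot': array([-3.13935153e+00, -2.24000056e-04,  2.74284076e+00]), 'ft_force': array([ 0.07208374,  0.30726018, -0.51191231]), 'wrist_torque': array([ 0.02255738, -0.0072021 , -0.00868084]), 'width': 1.0064583497532495}
scene {'fx': 559.6249532278314, 'fy': 559.6249532278314, 'cx': 324.8107722683966, 'cy': 235.69073137637696, 'distortion': [0.03088412321521226, 0.0, 0.0, 0.0, 0.0], 'R': [[-0.719553826627486, 0.6943446166983587, -0.011306805373375615], [0.5772173341363939, 0.588963191078515, -0.5656346070804785], [-0.3860860522710145, -0.41353103005291186, -0.8245784665058634]], 't': [0.2900004910088481, -0.27042465606918104, 1.37
[... 227 characters left out ...]
951, 0.018234169635824558], [-0.9950251830444032, 0.0241697202574504, -0.09664734724827131], [0.0961577622305211, -0.02066106084533266, -0.9951516494120701]], 't': [0.04217847793238262, 0.46987786881872445, 1.0176307473329593]}
wrist {'fx': 359.6455644047699, 'fy': 359.6455644047699, 'cx': 321.0185411824185, 'cy': 241.1317348272613, 'distortion': [-0.014238202360329964, 0.0, 0.0, 0.0, 0.0], 'T_tool_cam': [[0.0007818797413232322, -0.9619980773746597, -0.2730551002847724, 0.0683711137342944], [0.999999694254147, 0.0007555740119672714, 0.00020149323481780598, -0.00031646179439592803], [1.247723311149439e-05, -0.27305517434278637, 0.9619983740157506, -0.11872421218653123], [0.0, 0.0, 0.0, 1.0]]}
```

View pics/top0.png

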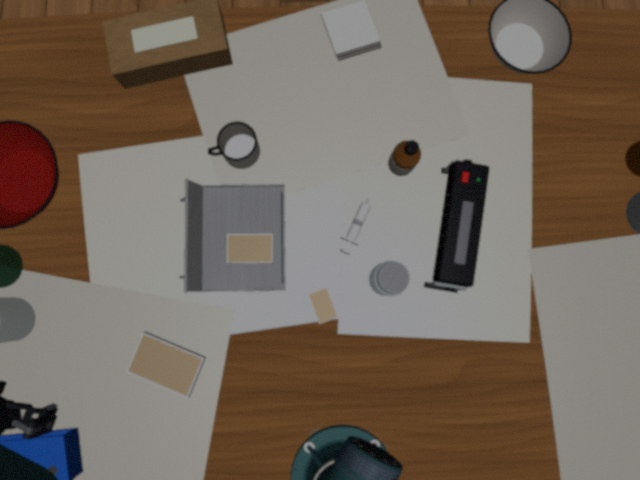

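View pics/scene0.png

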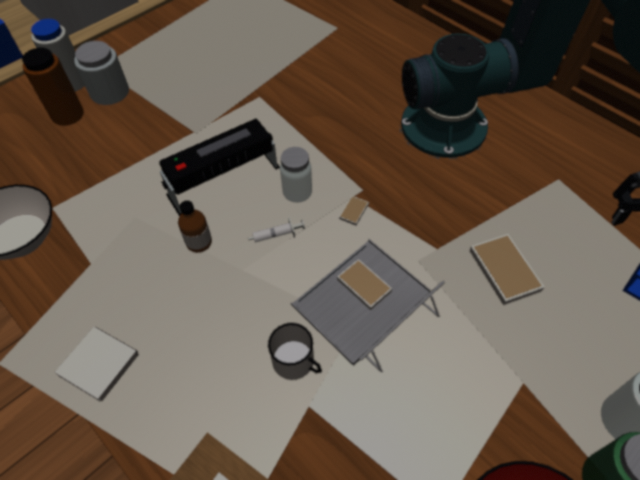

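Top view: the candidates for the plate are the buff one on the tray (250,248), a small buff card (323,306) and a large buff plate (167,363). There is also a white block at (350,30). The one on the tray fits: about 90 mm long, long side towards the back. Next I check its size and measure everything.

```bash
cat > h.py <<'E'
import numpy as np,cv2
from station import r
from scipy.spatial.transform import Rotation as Ro
def cam(n,s=None):
    c=r.get_calibration(n); K=np.array([[c['fx'],0,c['cx']],[0,c['fy'],c['cy']],[0,0,1]]); D=np.array(c['distortion'])
    if n=='wrist':
        T=np.array(c['T_tool_cam']); Rt=Ro.from_euler('xyz',s['tcp_rot']).as_matrix()
        Rwc=Rt@T[:3,:3]; p=Rt@T[:3,3]+s['ee_pos']; return K,D,Rwc.T,-Rwc.T@p
    return K,D,np.array(c['R']),np.array(c['t'])
def ray(C,uv,z):
    K,D,R,t=C; u=cv2.undistortPoints(np.float64(uv).reshape(-1,1,2),K,D)[:,0]
    d=np.c_[u,np.ones(len(u))]@R; o=-R.T@t; return o+d*((z-o[2])/d[:,2])[:,None]
def proj(C,X):
    K,D,R,t=C; return cv2.projectPoints(np.float64(X).reshape(-1,1,3),cv2.Rodrigues(R)[0],t,K,D)[0][:,0]
E
python3 - <<'E'
from h import *
im=cv2.imread('pics/top0.png'); C=cam('top'); hsv=cv2.cvtColor(im,cv2.COLOR_BGR2HSV)
m=((hsv[...,0]>8)&(hsv[...,0]<25)&(hsv[...,1]>60)&(hsv[...,2]>120)).astype(np.uint8)
for c in cv2.findContours(m,0,2)[0]:
    if cv2.contourArea(c)<300: continue
    b=cv2.boxPoints(cv2.minAreaRect(c)); X=ray(C,b,.017)
    print('buff',b.mean(0).round(),X.mean(0).round(4),np.linalg.norm(np.diff(X,axis=0),axis=1).round(4),X[:,:2].round(4).tolist())
dk=(hsv[...,2]<45).astype(np.uint8); dk[:, :425]=0; dk[:,500:]=0; dk[:150]=0; dk[300:]=0
c=max(cv2.findContours(dk,0,2)[0],key=cv2.contourArea); b=cv2.boxPoints(cv2.minAreaRect(c)); print('lamp',b.tolist(),ray(C,b,.112).round(4).tolist())
a=cv2.resize(im[170:305,170:300],None,fx=4,fy=4,interpolation=cv2.INTER_CUBIC)
b=cv2.resize(im[140:305,425:495],None,fx=3.6,fy=3.6,interpolation=cv2.INTER_CUBIC)
o=np.zeros((600,790,3),np.uint8); o[:540,:520]=a; o[:594,530:782]=b[:594,:252]
cv2.imwrite('pics/z1.png',np.clip(o*1.5,0,255).astype(np.uint8))
E
```

```text
buff [165. 365.] [0.2331 0.3506 0.017 ] [0.0754 0.124  0.0749] [[0.2231, 0.4226], [0.2921, 0.3923], [0.2428, 0.2785], [0.1744, 0.3089]]
buff [322. 305.] [0.3443 0.0312 0.017 ] [0.0315 0.0553 0.0314] [[0.365, 0.0553], [0.3756, 0.0256], [0.3235, 0.0071], [0.3131, 0.0367]]
buff [250. 248.] [0.4634 0.1762 0.017 ] [0.0834 0.0489 0.0831] [[0.4888, 0.2176], [0.4868, 0.1342], [0.4379, 0.135], [0.4399, 0.218]]
lamp [[432.7750549316406, 281.0576171875], [448.7787780761719, 158.36244201660156], [488.2378845214844, 163.50927734375], [472.2341613769531, 286.2044677734375]] [[0.3852, -0.172, 0.112], [0.6165, -0.2142, 0.112], [0.6054, -0.2902, 0.112], [0.3735, -0.2458, 0.112]]
```

View pics/z1.png

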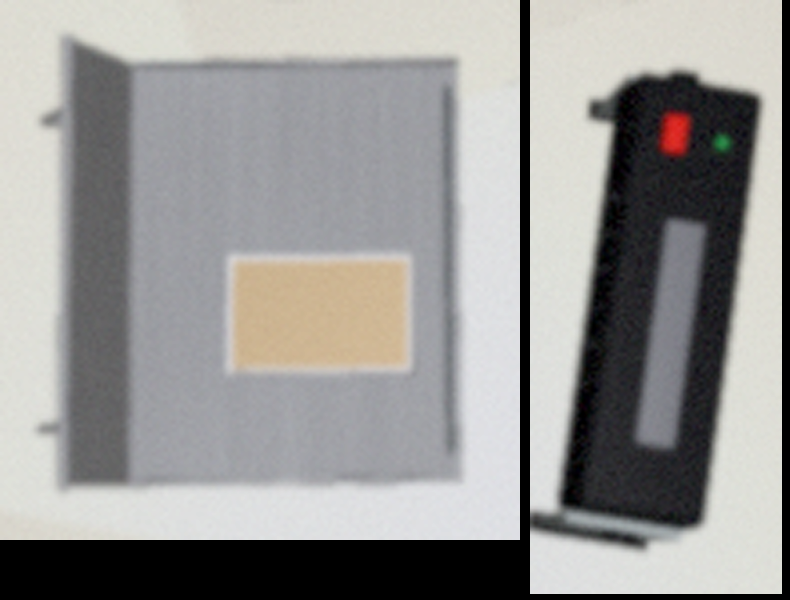

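The close crop shows a buff face with a white rim on the tray, 83 x 49 mm plus about 5 mm of rim per side. That gives 94 x 60 mm, so it is the right plate. The foot line is at crop column 132. The lamp's far top edge runs from (758,95) to (700,525).

```bash
python3 - <<'E'
from h import *
C=cam('top')
q=lambda pts,ox,oy,s,z: ray(C,[(ox+x/s,oy+y/s) for x,y in pts],z)
f=q([(132,68),(132,482)],170,170,4,.003); print('foot',f.round(4).tolist())
fr=q([(457,62),(461,482)],170,170,4,.003); print('front',fr.round(4).tolist())
tp=q([(66,38),(64,488)],170,170,4,.065); print('backtop',tp.round(4).tolist())
p=q([(227,254),(411,254),(413,371),(230,374)],170,170,4,.016); print('plate',p.round(4).tolist(),p.mean(0).round(4))
l=q([(758,95),(700,527)],530-530+425-530/3.6,140,3.6,.112); print('lamp far top edge',l.round(4).tolist())
d=l[0]-l[1]; L=np.linalg.norm(d); d/=L; n=np.array([-d[1],d[0],0]); print('len',L,'x ang',np.arctan2(d[1],d[0]),'centre',(l.mean(0)+n*.035).round(4), n.round(4))
print('jar cap',ray(C,[(393,278)],.115),'bottle cap',ray(C,[(411,148)],.13),'mug rim',ray(C,[(237,144)],.079),'syr',ray(C,[(347,251),(366,201)],.011))
S=cv2.imread('pics/scene0.png'); 
cv2.imwrite('pics/z2.png',np.clip(cv2.resize(S[105:255,150:330],None,fx=4.4,fy=4,interpolation=cv2.INTER_CUBIC)*1.5,0,255).astype(np.uint8))
# consistency: project hypothesised lamp corners in scene
c=l.mean(0)+n*.035
X=[c+a*.118*d+b*.035*n+np.array([0,0,z-.112]) for z in(.112,.062) for a in(-1,1) for b in(-1,1)]
print(((proj(cam('scene'),X)-[150,105])*[4.4,4]).round().tolist())
E
```

```text
foot [[0.5945, 0.2734, 0.003], [0.3797, 0.2742, 0.003]]
front [[0.5934, 0.104, 0.003], [0.3757, 0.1061, 0.003]]
backtop [[0.5972, 0.293, 0.065], [0.377, 0.294, 0.065]]
plate [[0.4942, 0.2223, 0.016], [0.4919, 0.1286, 0.016], [0.4323, 0.1286, 0.016], [0.433, 0.2213, 0.016]] [0.4628 0.1752 0.016 ]
lamp far top edge [[0.5998, -0.29, 0.112], [0.3732, -0.2458, 0.112]]
len 0.23088180250213175 x ang -0.1926171398620618 centre [ 0.4932 -0.2335  0.112 ] [0.1914 0.9815 0.    ]
jar cap [[ 0.39283863 -0.09775888  0.115     ]] bottle cap [[ 0.63267302 -0.1389548   0.13      ]] mug rim [[0.66214911 0.19103026 0.079     ]] syr [[ 0.45284154 -0.02196602  0.011     ]
 [ 0.55544077 -0.06450654  0.011     ]]
[[474.0, 45.0], [544.0, 122.0], [38.0, 221.0], [100.0, 308.0], [485.0, 110.0], [553.0, 186.0], [65.0, 284.0], [125.0, 369.0]]
```

View pics/z2.png

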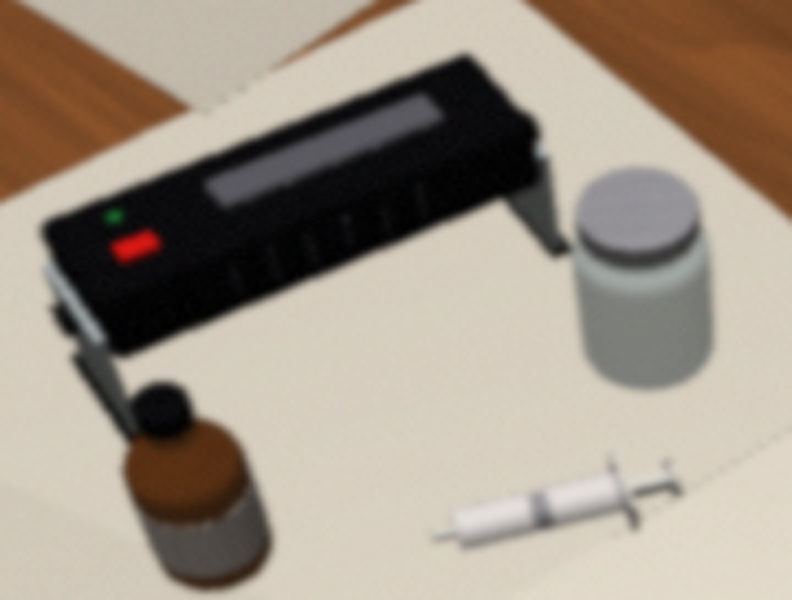

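```bash
cat >> h.py <<'E'
def Rt(th,al=0.):
    s,c=np.sin(np.radians(th)),np.cos(np.radians(th))
    return Ro.from_euler('z',al).as_matrix()@np.array([[0,1,0],[c,0,-s],[-s,0,-c]])
def G2T(G,th,al=0.): return np.array(G)-.006*Rt(th,al)[:,2]
def go(p,th,al=0.,p0=None,R0=None):
    s=r.sense(); R0=Ro.from_euler('xyz',s['tcp_rot']).as_matrix() if R0 is None else R0; p0=s['ee_pos'] if p0 is None else p0
    R=Rt(th,al); print('shift',(1000*R0.T@(np.array(p)-p0)).round(1).tolist(),'rot',np.degrees(Ro.from_matrix(R0.T@R).as_rotvec()).round(1).tolist())
    return np.array(p),R
def Rq(q): return (Ro.from_euler('z',q[0])*Ro.from_euler('y',q[1]+q[2])*Ro.from_euler('z',q[3])*Ro.from_euler('y',q[4])*Ro.from_euler('z',q[5]-np.pi/2)).as_matrix()
E
python3 - <<'E'
from h import *
s=r.sense(); print(Rq(s['qpos']).round(3), Ro.from_euler('xyz',s['tcp_rot']).as_matrix().round(3))
go([.463,.06,.2],-45)
E
```

```text
[[ 0.922 -0.388 -0.001]
 [-0.388 -0.922 -0.002]
 [-0.     0.002 -1.   ]] [[-0.922  0.388 -0.001]
 [ 0.388  0.922 -0.002]
 [ 0.    -0.002 -1.   ]]
shift [-403.4, -314.5, 55.9] rot [-26.4, 39.7, 63.5]
```

>>> jog_arm --pt "-60 -47 8 -4 6 9.5 1" --pt "-120 -94 17 -8 12 19 1" --pt "-180 -140 25 -12 18 28 1" --pt "-240 -187 33 -16 24 38 1" --pt "-300 -234 42 -20 30 47 1" --pt "-350 -273 48 -23 35 55 1" --pt "-403.4 -314.5 55.9 -26.4 39.7 63.5 1" --pt "-403.4 -314.5 55.9 -26.4 39.7 63.5 1" --pt "-403.4 -314.5 55.9 -26.4 39.7 63.5 1" --pt "-403.4 -314.5 55.9 -26.4 39.7 63.5 1"

```text
time: 1.4
ee_pos: [0.4634, 0.06, 0.2001]
tcp_rot: [-3.141, -0.788, 1.569]
ft_force: [-0.5, 0.1, -0.1]
width: 0.999
```

```bash
sed -i 's/q\[5\]-np.pi/q[5]+np.pi/' h.py; python3 - <<'E'
from h import *
from scipy.optimize import least_squares
s=r.sense(); q=s['qpos']; print(q.round(3)); R=Ro.from_euler('xyz',s['tcp_rot']).as_matrix(); print(abs(Rq(q)-R).max())
s0=(np.array([1.06889,.087959,1.372293,0,1.683593,-.10315]),np.array([.21336,.50644,.25512]))
def fk(p,q):
    L1,L2,h,d=p; u=np.array([np.cos(q[0]),np.sin(q[0]),0]); a=q[1]+q[2]
    return u*(L1*np.sin(q[1])+L2*np.sin(a))+[0,0,h+L1*np.cos(q[1])+L2*np.cos(a)]+d*Rq(q)[:,2]
f=least_squares(lambda p:np.r_[fk(p,s0[0])-s0[1],fk(p,q)-s['ee_pos']],[.4,.45,.3,.2]); print(f.x,f.fun)
im=r.grab_frame('wrist'); cv2.imwrite('pics/w1.png',im); C=cam('wrist',s)
hsv=cv2.cvtColor(im,cv2.COLOR_BGR2HSV); m=((hsv[...,0]>8)&(hsv[...,0]<25)&(hsv[...,1]>60)&(hsv[...,2]>100)).astype(np.uint8)
for c in cv2.findContours(m,0,2)[0]:
    if cv2.contourArea(c)>800:
        X=ray(C,cv2.approxPolyDP(c,12,True)[:,0].astype(float),.017); print(X[:,:2].round(4).tolist(),X.mean(0))
E
```

```text
[-0.434  0.025  1.729  0.71   1.736 -0.439]
4.440892098500626e-16
[0.41502964 0.5124042  0.15926564 0.38408588] [ 0.04877568 -0.02877041 -0.00998601  0.00329778 -0.00415866  0.00998601]
[[0.4393, 0.2191], [0.4375, 0.1323], [0.4904, 0.1314], [0.4919, 0.2191]] [0.46477041 0.17545714 0.017     ]
[[0.2469, 0.2216], [0.2251, 0.2241], [0.2381, 0.1889], [0.212, 0.0676], [0.2419, 0.0865], [0.2409, 0.1098], [0.2498, 0.0993]] [0.23638006 0.14251898 0.017     ]
[[0.2211, 0.2266], [0.1961, 0.2192], [0.2043, 0.0779]] [0.20718095 0.17458464 0.017     ]
[[0.2931, 0.3958], [0.2201, 0.4251], [0.17, 0.3093], [0.2419, 0.2781]] [0.23125871 0.35206433 0.017     ]
[[0.5521, 0.6077], [0.5585, 0.5077], [0.6138, 0.5128], [0.6142, 0.5571], [0.6329, 0.5153], [0.6293, 0.5676]] [0.60013746 0.54469934 0.017     ]
[[0.7453, 0.657], [0.7108, 0.3406], [0.7296, 0.2825], [0.7656, 0.2841], [0.7566, 0.4217], [0.7816, 0.3753], [0.7859, 0.5966], [0.7605, 0.5563]] [0.75449481 0.43925294 0.017     ]
```

View pics/w1.png

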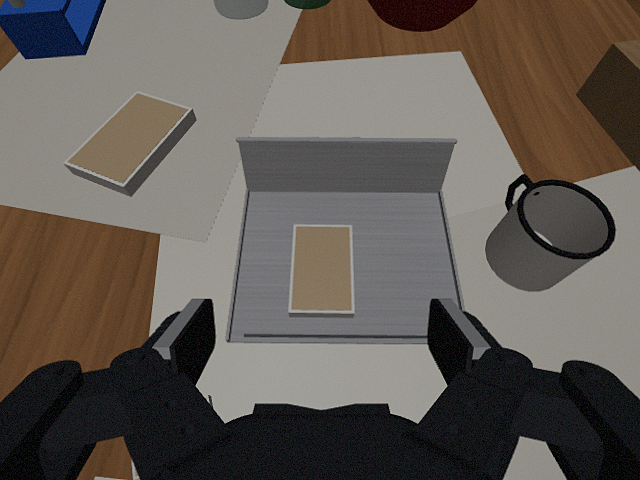

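Wrist view: the plate is at (322,270) on the tray, lying nearly square to it, with its centre at (0.464, 0.175). The mug stands at (550,235), well clear. I am moving in on the near end of the plate with the tool tilted 45 degrees.

>>> jog_arm --pt "-20 0 35 0 0 0 1" --pt "-40 0 70 0 0 0 1" --pt "-61 0.6 105 0 0 0 1" --pt "-61 0.6 130 0 0 0 1" --pt "-61 0.6 150 0 0 0 1" --pt "-61 0.6 162 0 0 0 1" --pt "-61 0.6 168 0 0 0 1" --pt "-61 0.6 173 0 0 0 1" --pt "-61 0.6 177 0 0 0 1" --pt "-61 0.6 177 0 0 0 1" --grip_force 100

```text
time: 2.7
ee_pos: [0.464, 0.1426, 0.0323]
tcp_rot: [3.141, -0.787, 1.571]
ft_force: [0.8, 0.3, -0.0]
width: 1.0
```

>>> jog_arm --pt "0 0 0 0 0 0 0.8" --pt "0 0 0 0 0 0 0.74" --pt "0 0 0 0 0 0 0.7" --pt "0 0 0 0 0 0 0.66" --pt "0 0 0 0 0 0 0.6" --pt "0 0 0 0 0 0 0.55" --pt "0 0 0 0 0 0 0.5" --pt "0 0 0 0 0 0 0.5" --pt "0 0 0 0 0 0 0.5" --pt "0 0 0 0 0 0 0.5" --grip_force 100

```text
time: 3.95
ee_pos: [0.4644, 0.1422, 0.0335]
tcp_rot: [3.139, -0.788, 1.573]
ft_force: [-3.3, -5.5, 7.8]
width: 0.63
```

```bash
python3 - <<'E'
from h import *
s=r.sense(); print(s['qpos'].round(4).tolist(),s['ee_pos'].round(4).tolist(),s['width'],s['ft_force'],s['wrist_torque'])
im=r.grab_frame('wrist'); cv2.imwrite('pics/w2.png',im)
E
```

```text
[-0.2711, 0.2071, 1.9134, 0.7731, 1.3615, -0.5755] [0.4644, 0.1422, 0.0335] 0.6295006557043007 [-3.28938617 -5.52658248  7.80362872] [-0.11393319  0.44022146  0.40229746]
```

View pics/w2.png

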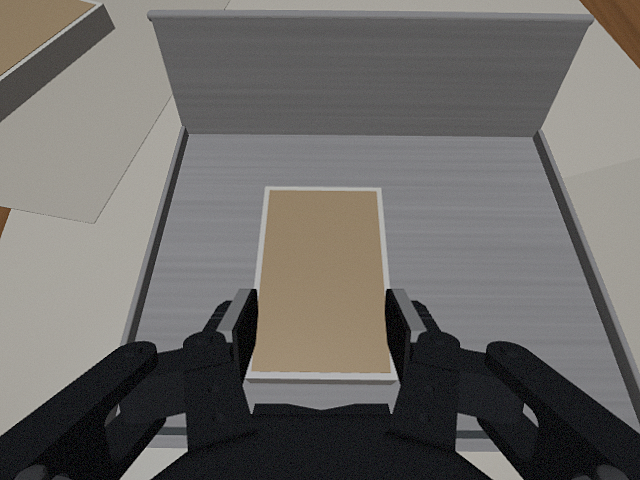

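Wrist view: both pads lie on the plate's sides at (250,330) and (392,330), near its front end. The plate is square in the jaws. Now I fit the arm's kinematics to plan the tilt range.

```bash
cat >> h.py <<'E'
from scipy.optimize import least_squares
DATA=[([1.06889,.087959,1.372293,0,1.683593,-.10315],[.21336,.50644,.25512]),([-0.2711,0.2071,1.9134,0.7731,1.3615,-0.5755],[0.4644,0.1422,0.0335])]
LO=np.array([-3.1,-.76,.27,-1.08,.17,-2.57]); HI=np.array([3.1,2.03,2.55,4.22,2.65,2.57])
def fk(p,q):
    L1,L2,h,d,b,e,a=p; u=np.array([np.cos(q[0]),np.sin(q[0]),0]); v=np.array([-u[1],u[0],0]); A=q[1]+q[2]
    return u*(a+L1*np.sin(q[1])+L2*np.sin(A)+e*np.cos(A))+v*b+[0,0,h+L1*np.cos(q[1])+L2*np.cos(A)-e*np.sin(A)]+d*Rq(q)[:,2]
def fit(extra=[]):
    D=DATA+extra
    return least_squares(lambda p:np.r_[np.concatenate([fk(p,np.array(q))-x for q,x in D]),(p-[.4,.45,.25,.25,0.05,0,0])*1e-4],[.4,.45,.25,.25,.05,0,0])
def ik(P,p,R,q0):
    f=least_squares(lambda q:np.r_[fk(P,q)-p,.3*(Rq(q)-R).ravel()],np.clip(q0,LO+.01,HI-.01),bounds=(LO,HI)); return f.x,abs(f.fun).max()
E
cat > plan.py <<'E'
from h import *
import json
s=r.sense()
E
python3 - <<'E'
from h import *
f=fit([([-0.434,0.025,1.729,0.71,1.736,-0.439],[.4634,.06,.2001])]); P=f.x; print(P.round(4),abs(f.fun).max()); np.save('P.npy',P)
q=r.sense()['qpos']
# rotate with grasp G going to leaning grasp location
for th in (-45,-20,0,20,30,40,50,55,60,65,70):
    k=(th+45)/105
    G=np.array([.464,.147+k*(.285-.147),.027+k*(.09-.027)+.05*np.sin(min(k,1)*np.pi)]); q,e=ik(P,G2T(G,th),Rt(th),q); print(th,q.round(2).tolist(),round(e,4))
E
```

```text
[4.471e-01 4.998e-01 1.542e-01 2.998e-01 5.660e-02 1.003e-01 2.000e-04] 0.00015450153591806126
-45 [-0.27, 0.21, 1.91, 0.77, 1.36, -0.58] 0.0
-20 [0.04, 0.03, 1.82, 0.36, 1.29, -0.06] 0.0
0 [0.31, 0.07, 1.69, 0.0, 1.38, 0.31] 0.0
20 [0.53, 0.22, 1.54, -0.3, 1.57, 0.56] 0.0
30 [0.62, 0.32, 1.46, -0.42, 1.67, 0.64] 0.0
40 [0.69, 0.43, 1.39, -0.53, 1.78, 0.7] 0.0
50 [0.75, 0.55, 1.31, -0.63, 1.89, 0.74] 0.0
55 [0.77, 0.61, 1.27, -0.68, 1.94, 0.75] 0.0
60 [0.79, 0.67, 1.24, -0.73, 2.0, 0.75] 0.0
65 [0.81, 0.73, 1.2, -0.79, 2.06, 0.75] 0.0
70 [0.82, 0.78, 1.16, -0.84, 2.12, 0.73] 0.0
```

```bash
python3 - <<'E'
from h import *
P=np.load('P.npy'); s=r.sense(); C=cam('wrist',s)
print('foot',ray(C,[(190,133),(535,136)],.003).round(4).tolist()); print('backtop',ray(C,[(152,13),(588,17)],.065).round(4).tolist())
print('plate +y end',ray(C,[(265,187),(381,188)],.017).round(4).tolist(),'-y',ray(C,[(247,378),(396,379)],.017).round(4).tolist())
q=s['qpos']
for th,p in ((-20,[.464,.130,.033]),(0,[.464,.18,.12]),(40,[.487,.28,.16]),(60,[.487,.31,.14]),(75,[.487,.32,.11]),(80,[.487,.315,.09]),(85,[.487,.315,.09])):
    q,e=ik(P,np.array(p),Rt(th),q); print(th,q.round(2).tolist(),round(e,4))
go([.464,.1285,.0325],-20)
E
```

```text
foot [[0.3825, 0.2766, 0.003], [0.5996, 0.2751, 0.003]]
backtop [[0.3787, 0.2969, 0.065], [0.6009, 0.2955, 0.065]]
plate +y end [[0.4357, 0.2232, 0.017], [0.4961, 0.2228, 0.017]] -y [[0.4358, 0.1292, 0.017], [0.4944, 0.1289, 0.017]]
-20 [-0.06, 0.09, 1.88, 0.37, 1.22, -0.2] 0.0
0 [0.26, 0.04, 1.7, -0.0, 1.41, 0.26] 0.0
40 [0.69, 0.45, 1.26, -0.55, 1.88, 0.64] 0.0
60 [0.79, 0.68, 1.11, -0.77, 2.08, 0.67] 0.0
75 [0.82, 0.86, 1.05, -0.94, 2.2, 0.66] 0.0
80 [0.82, 0.92, 1.05, -0.99, 2.22, 0.67] 0.0
85 [0.83, 0.96, 1.03, -1.06, 2.26, 0.64] 0.0
shift [-10.4, -0.4, -9.0] rot [0.1, -25.1, 0.1]
```

>>> jog_arm --pt "0 0 0 0 0 0 0.85" --pt "0 0 0 0 0 0 0.85" --pt "-3 0 -6 0 -4 0 0.85" --pt "-8 0 -12 0 -12 0 0.85" --pt "-9 0 -12 0 -20 0 0.85" --pt "-9 -0.4 -10 0 -20 0 0.85" --pt "-9 -0.4 -9.5 0 -20 0 0.85" --pt "-9 -0.4 -9.5 0 -20 0 0.85" --pt "-9 -0.4 -9.5 0 -20 0 0.85" --pt "-9 -0.4 -9.5 0 -20 0 0.85"

```text
time: 5.25
ee_pos: [0.4635, 0.1293, 0.0323]
tcp_rot: [-3.141, -0.439, 1.569]
ft_force: [-0.4, 0.3, 0.3]
width: 0.847
```

>>> jog_arm --pt "0 0 0 0 0 0 0.75" --pt "0 0 0 0 0 0 0.7" --pt "0 0 0 0 0 0 0.65" --pt "0 0 0 0 0 0 0.6" --pt "0 0 0 0 0 0 0.55" --pt "0 0 0 0 0 0 0.5" --pt "0 0 0 0 0 0 0.5" --pt "0 0 0 0 0 0 0.5" --pt "0 0 0 0 0 0 0.5" --pt "0 0 0 0 0 0 0.5" --grip_force 110

```text
time: 6.5
ee_pos: [0.4641, 0.1289, 0.0341]
tcp_rot: [3.139, -0.437, 1.572]
ft_force: [-2.4, -4.6, 8.7]
width: 0.627
```

```bash
cat > tr.py <<'E'
# tool rows for plate trajectory: list of (K_y,K_z,phi,x)
from h import *
def rows(way,K0,s=None):
    s=s or r.sense(); P=np.load('P.npy'); p0=s['ee_pos']; R0=Ro.from_euler('xyz',s['tcp_rot']).as_matrix(); q=s['qpos']
    o=p0[1:]-np.array(K0)
    for x,ky,kz,ph in way:
        a=np.radians(ph); c,si=np.cos(a),np.sin(a); y=ky+o[0]*c+o[1]*si; z=kz-o[0]*si+o[1]*c
        R=Ro.from_euler('x',-ph,degrees=True).as_matrix()@R0; p=np.array([x,y,z])
        qn,e=ik(P,p,R,q); print((1000*R0.T@(p-p0)).round(1).tolist(),np.degrees(Ro.from_matrix(R0.T@R).as_rotvec()).round(1).tolist(),p.round(3).tolist(),'dq',abs(qn-q).max().round(2),'q4 %.2f'%qn[3],round(e,4)); q=qn
E
python3 - <<'E'
from h import *; from tr import rows
s=r.sense(); print(s['ee_pos'].round(4),s['tcp_rot'].round(3),s['width'],s['ft_force'].round(1),s['wrist_torque'].round(2))
rows([(.466,.222,.035,0),(.468,.222,.045,10),(.471,.224,.048,20),(.474,.226,.05,30),(.477,.23,.05,40),(.480,.235,.05,50),(.484,.24,.05,60),(.487,.245,.05,70),(.487,.25,.045,80),(.487,.255,.04,88),(.487,.26,.03,94),(.487,.265,.02,98),(.487,.27,.01,101)],(.2228,.017))
E
```

```text
[0.4641 0.1289 0.0341] [ 3.139 -0.437  1.572] 0.6271948112934714 [-2.4 -4.6  8.7] [-0.39  0.47  0.3 ]
[6.9, 1.9, -16.6] [0.0, 0.0, 0.0] [0.466, 0.128, 0.052] dq 0.04 q4 0.45 0.0
[21.9, 4.0, -38.4] [0.0, -10.0, -0.0] [0.468, 0.133, 0.078] dq 0.19 q4 0.27 0.0
[37.8, 7.0, -50.8] [0.0, -20.0, -0.0] [0.471, 0.142, 0.096] dq 0.18 q4 0.09 0.0
[54.9, 10.0, -60.0] [0.0, -30.0, -0.1] [0.474, 0.153, 0.112] dq 0.17 q4 -0.09 0.0
[74.2, 13.1, -63.9] [0.0, -40.0, -0.1] [0.477, 0.169, 0.123] dq 0.16 q4 -0.24 0.0
[95.1, 16.1, -64.5] [0.1, -50.0, -0.1] [0.48, 0.188, 0.133] dq 0.14 q4 -0.38 0.0
[116.3, 20.1, -62.3] [0.1, -60.0, -0.1] [0.484, 0.208, 0.14] dq 0.12 q4 -0.51 0.0
[137.2, 23.1, -57.2] [0.1, -70.0, -0.1] [0.487, 0.229, 0.144] dq 0.12 q4 -0.62 0.0
[155.2, 23.1, -44.7] [0.1, -80.0, -0.1] [0.487, 0.251, 0.14] dq 0.12 q4 -0.73 0.0
[169.2, 23.1, -31.6] [0.1, -88.0, -0.2] [0.487, 0.269, 0.134] dq 0.1 q4 -0.82 0.0
[177.5, 23.1, -14.5] [0.1, -94.0, -0.2] [0.487, 0.284, 0.122] dq 0.09 q4 -0.88 0.0
[182.8, 23.1, 1.1] [0.1, -98.0, -0.2] [0.487, 0.295, 0.111] dq 0.06 q4 -0.92 0.0
[186.6, 23.1, 15.8] [0.1, -101.0, -0.2] [0.487, 0.305, 0.099] dq 0.05 q4 -0.95 0.0
```

>>> jog_arm --pt "3 1 -8 0 0 0 0.5" --pt "7 2 -17 0 0 0 0.5" --pt "14 3 -28 0 -5 0 0.5" --pt "22 4 -38 0 -10 0 0.5" --pt "30 5.5 -45 0 -15 0 0.5" --pt "38 7 -51 0 -20 0 0.5" --pt "46 8.5 -56 0 -25 0 0.5" --pt "55 10 -60 0 -30 0 0.5" --pt "65 11.5 -62 0 -35 0 0.5" --pt "74 13 -64 0 -40 0 0.5"

```text
time: 7.75
ee_pos: [0.4762, 0.1703, 0.1224]
tcp_rot: [3.141, 0.262, 1.57]
ft_force: [-0.5, -0.6, -3.0]
width: 0.621
```

```bash
python3 - <<'E'
from h import *; from tr import rows
s=r.sense(); print(s['ee_pos'].round(4),s['tcp_rot'].round(3),s['width'],s['ft_force'].round(1),s['wrist_torque'].round(2),s['qpos'].round(2))
cv2.imwrite('pics/s3.png',r.grab_frame('scene')[200:380,260:480]); im=r.grab_frame('wrist'); cv2.imwrite('pics/w3.png',im)
a=cv2.imread('pics/s3.png'); o=np.zeros((480,800,3),np.uint8); o[:360,:440]=cv2.resize(a,(440,360)); o[:360,440:]=cv2.resize(im,(360,270))[:270] if 0 else cv2.copyMakeBorder(cv2.resize(im,(360,270)),0,90,0,0,0); cv2.imwrite('pics/m3.png',o)
E
```

```text
[0.4762 0.1703 0.1224] [3.141 0.262 1.57 ] 0.6210769380007753 [-0.5 -0.6 -3. ] [ 0.21  0.03 -0.01] [ 0.37  0.13  1.61 -0.24  1.5   0.41]
```

View pics/m3.png

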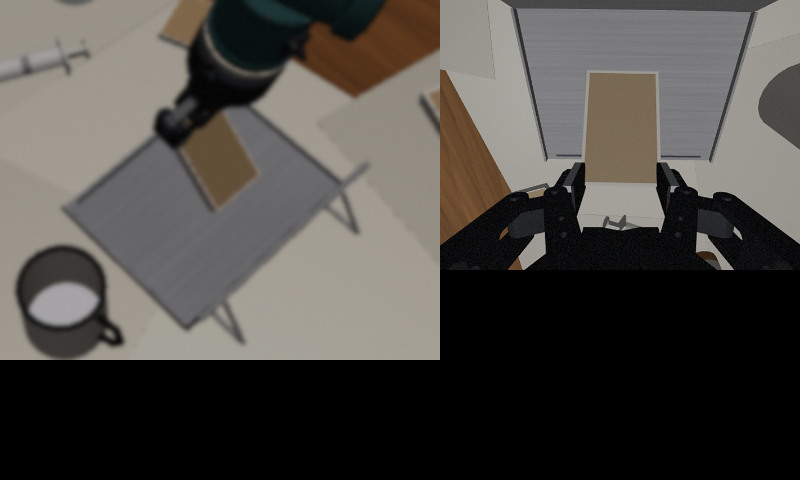

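Composite view: the plate is held tilted at about 40 degrees, and both pads are on its end. Its far end shows at (620,72) in the wrist part. Next I check for slip in the grip and plan the rest of the tilt.

```bash
python3 - <<'E'
from h import *; from tr import rows
s=r.sense(); R=Ro.from_euler('xyz',s['tcp_rot']).as_matrix()
def rot(v,ph): a=np.radians(ph); c,n=np.cos(a),np.sin(a); return np.array([v[0]*c+v[1]*n,-v[0]*n+v[1]*c])
o=np.array([.1289-.2228,.0341-.017]); K=s['ee_pos'][1:]-rot(o,40); print('K',K)
C=cam('wrist',s); x=s['ee_pos'][0]
E=K+rot([-.094,0],40)
print('pred corners',proj(C,[[x-.03,*K],[x+.03,*K],[x-.03,*E],[x+.03,*E]]).round(1).tolist())
im=cv2.imread('pics/w3.png'); h=cv2.cvtColor(im,cv2.COLOR_BGR2HSV); m=((h[...,0]>8)&(h[...,0]<25)&(h[...,1]>60)&(h[...,2]>60)).astype(np.uint8); m[:,:230]=0; m[:,420:]=0
c=max(cv2.findContours(m,0,2)[0],key=cv2.contourArea); print('buff',cv2.boundingRect(c))
w=[(.478,.232,.05,47),(.480,.235,.05,54),(.482,.239,.05,61),(.485,.243,.05,68),(.487,.247,.048,75),(.487,.25,.044,82),(.487,.254,.038,88),(.487,.257,.030,92),(.487,.26,.022,96),(.487,.262,.014,98)]
rows([(a,b,c,d-40) for a,b,c,d in w],K)
E
```

```text
K [0.23284917 0.04852311]
pred corners [[254.7, 117.7], [385.3, 118.2], [247.4, 327.9], [391.5, 328.1]]
buff (257, 130, 129, 196)
[6.1, 1.6, -10.3] [0.0, -7.0, -0.0] [0.478, 0.18, 0.13] dq 0.1 q4 -0.34 0.0
[17.4, 3.7, -19.1] [0.0, -14.0, -0.0] [0.48, 0.194, 0.136] dq 0.09 q4 -0.43 0.0
[30.6, 5.7, -27.2] [0.1, -21.0, -0.0] [0.482, 0.208, 0.14] dq 0.08 q4 -0.52 0.0
[44.5, 8.8, -34.0] [0.1, -28.0, -0.0] [0.485, 0.224, 0.143] dq 0.08 q4 -0.60 0.0
[59.6, 10.8, -37.6] [0.1, -35.0, -0.0] [0.487, 0.239, 0.143] dq 0.08 q4 -0.68 0.0
[74.8, 10.8, -37.8] [0.1, -42.0, -0.0] [0.487, 0.254, 0.139] dq 0.08 q4 -0.75 0.0
[90.0, 10.9, -34.6] [0.1, -48.0, -0.0] [0.487, 0.268, 0.132] dq 0.08 q4 -0.81 0.0
[101.6, 10.9, -28.2] [0.1, -52.0, -0.0] [0.487, 0.277, 0.123] dq 0.06 q4 -0.85 0.0
[113.2, 10.9, -21.3] [0.1, -56.0, -0.0] [0.487, 0.287, 0.114] dq 0.06 q4 -0.89 0.0
[120.5, 10.9, -13.9] [0.2, -58.0, -0.1] [0.487, 0.292, 0.105] dq 0.04 q4 -0.91 0.0
```

>>> jog_arm --pt "6 1.6 -10.3 0 -7 0 0.5" --pt "17.4 3.7 -19 0 -14 0 0.5" --pt "30.6 5.7 -27 0 -21 0 0.5" --pt "44.5 8.8 -34 0 -28 0 0.5" --pt "59.6 10.8 -37.6 0 -35 0 0.5" --pt "74.8 10.8 -37.8 0 -42 0 0.5" --pt "90 10.8 -34.6 0 -48 0 0.5" --pt "101.6 10.8 -28 0 -52 0 0.5" --pt "113.2 10.8 -21.3 0 -56 0 0.5" --pt "120.5 10.8 -14 0 -58 0 0.5"

```text
time: 9.1
ee_pos: [0.4873, 0.2893, 0.1028]
tcp_rot: [-3.133, 1.272, 1.578]
ft_force: [0.6, -0.4, -2.3]
width: 0.619
```

```bash
python3 - <<'E'
from h import *; from tr import rows
s=r.sense(); print(s['ee_pos'].round(4),s['tcp_rot'].round(3),s['width'],s['ft_force'].round(1),s['wrist_torque'].round(2))
def rot(v,ph): a=np.radians(ph); c,n=np.cos(a),np.sin(a); return np.array([v[0]*c+v[1]*n,-v[0]*n+v[1]*c])
o=np.array([.1289-.2228,.0341-.017]); K=s['ee_pos'][1:]-rot(o,98); print('K',K)
w=[(.487,.266,.011,101),(.487,.27,.008,103),(.487,.271,.005,103),(.487,.272,.003,103)]
rows([(a,b,c,d-98) for a,b,c,d in w],K)
im=np.hstack([r.grab_frame('scene')[230:400,290:500],r.grab_frame('top')[150:320,150:340]]); cv2.imwrite('pics/m4.png',np.clip(1.4*cv2.resize(im,None,fx=2,fy=2,interpolation=cv2.INTER_CUBIC),0,255))
E
```

```text
[0.4873 0.2893 0.1028] [-3.133  1.272  1.578] 0.6190429960196899 [ 0.6 -0.4 -2.3] [0.81 0.   0.03]
K [0.2592854 0.0121523]
[6.1, -0.3, -10.1] [0.0, -3.0, 0.0] [0.487, 0.301, 0.1] dq 0.05 q4 -0.94 0.0
[12.2, -0.3, -15.6] [0.0, -5.0, 0.0] [0.487, 0.308, 0.096] dq 0.03 q4 -0.97 0.0
[15.4, -0.3, -15.7] [0.0, -5.0, 0.0] [0.487, 0.309, 0.093] dq 0.01 q4 -0.97 0.0
[17.6, -0.3, -16.0] [0.0, -5.0, 0.0] [0.487, 0.31, 0.091] dq 0.0 q4 -0.96 0.0[ WARN:0@3.241] global loadsave.cpp:1063 imwrite_ Unsupported depth image for selected encoder is fallbacked to CV_8U.
```

View pics/m4.png

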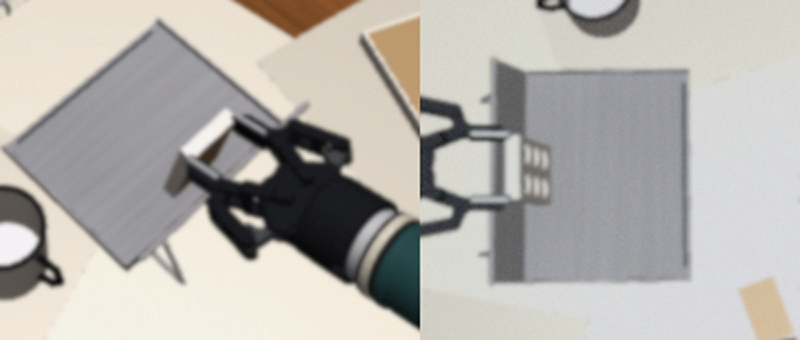

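The plate is upright, with its wells facing the front (top crop, columns 520-550), and the fingers reach over the back. Now I lower it onto the foot and lean it.

>>> jog_arm --pt "3 0 -5 0 -1.5 0 0.5" --pt "6 0 -10 0 -3 0 0.5" --pt "9 0 -13 0 -4 0 0.5" --pt "12 0 -15.6 0 -5 0 0.5" --pt "13 0 -15.6 0 -5 0 0.5" --pt "14 0 -15.7 0 -5 0 0.5" --pt "15 0 -15.7 0 -5 0 0.5" --pt "16 0 -15.8 0 -5 0 0.5" --pt "16 0 -15.8 0 -5 0 0.5" --pt "16 0 -15.8 0 -5 0 0.5"

```text
time: 10.45
ee_pos: [0.4874, 0.3093, 0.094]
tcp_rot: [3.139, 1.359, 1.567]
ft_force: [-0.4, -0.0, -1.4]
width: 0.622
```

>>> jog_arm --pt "0.5 0 0 0 0 0 0.5" --pt "1 0 0 0 0 0 0.5" --pt "1.5 0 0 0 0 0 0.5" --pt "2 0 0 0 0 0 0.5" --pt "2.5 0 0 0 0 0 0.5" --pt "3 0 0 0 0 0 0.5" --pt "3 0 0 0 0 0 0.5" --pt "3 0 0 0 0 0 0.5" --pt "3 0 0 0 0 0 0.5" --pt "3 0 0 0 0 0 0.5"

```text
time: 11.7
ee_pos: [0.4874, 0.31, 0.0912]
tcp_rot: [3.137, 1.359, 1.566]
ft_force: [0.2, 0.3, -0.2]
width: 0.621
```

>>> jog_arm --pt "0.5 0 0 0 0 0 0.5" --pt "1 0 0 0 0 0 0.5" --pt "1.5 0 -0.5 0 0 0 0.5" --pt "1.5 0 -1 0 0 0 0.5" --pt "1.5 0 -1.5 0 -0.5 0 0.5" --pt "1.5 0 -2 0 -1 0 0.5" --pt "1.5 0 -2.5 0 -1 0 0.5" --pt "1.5 0 -3 0 -1.5 0 0.5" --pt "1.5 0 -3 0 -1.5 0 0.5" --pt "1.5 0 -3 0 -1.5 0 0.5"

```text
time: 12.95
ee_pos: [0.4875, 0.3132, 0.0898]
tcp_rot: [3.14, 1.386, 1.569]
ft_force: [1.1, 0.3, 2.4]
width: 0.616
```

```bash
python3 - <<'E'
from h import *
s=r.sense(); print(s['ee_pos'].round(4),s['tcp_rot'].round(3),s['ft_force'].round(1),s['wrist_torque'].round(2),s['qpos'].round(2))
im=r.grab_frame('scene')[250:350,330:430]; cv2.imwrite('pics/m5.png',np.clip(1.4*cv2.resize(im,(600,600),interpolation=cv2.INTER_CUBIC),0,255).astype(np.uint8))
E
```

```text
[0.4875 0.3132 0.0898] [3.14  1.386 1.569] [1.1 0.3 2.4] [ 0.06 -0.04  0.1 ] [ 0.82  0.91  1.06 -0.98  2.21  0.67]
```

View pics/m5.png

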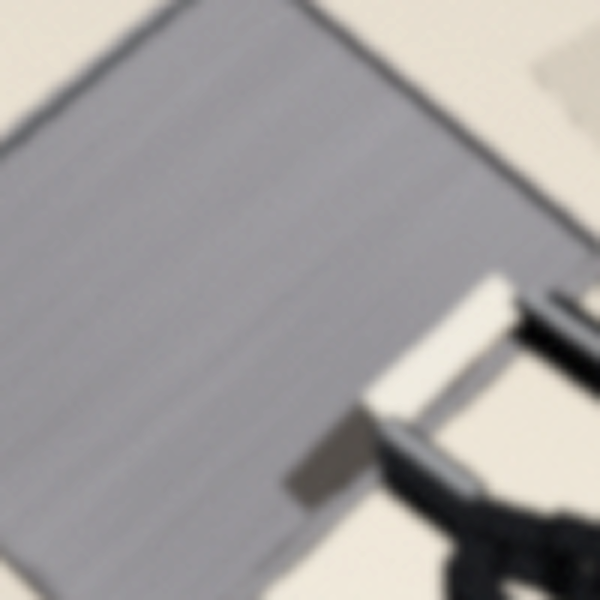

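Scene crop: the plate stands at the foot, leaning flush on the back, with its weight on the floor (force about zero). I release it, back off and come round to the front.

>>> jog_arm --pt "0 0 0 0 0 0 0.66" --pt "0 0 0 0 0 0 0.72" --pt "0 0 0 0 0 0 0.8" --pt "0 0 0 0 0 0 0.85" --pt "0 0 0 0 0 0 0.85" --pt "0 0 -15 0 0 0 0.85" --pt "0 0 -30 0 0 0 0.85" --pt "-10 0 -50 0 0 0 0.85" --pt "-40 0 -60 0 2 0 0.85" --pt "-80 0 -60 0 10 0 0.85"

```text
time: 14.25
ee_pos: [0.4865, 0.358, 0.1759]
tcp_rot: [-3.125, 1.214, 1.588]
ft_force: [0.2, -0.0, 0.0]
width: 0.852
```

```bash
python3 - <<'E'
from h import *
s=r.sense(); P=np.load('P.npy'); q=s['qpos']; print(s['ee_pos'].round(4),s['tcp_rot'].round(3),s['ft_force'].round(1),q.round(2))
p1,R1=go([.487,.33,.27],30); q,e=ik(P,p1,R1,q); print(q.round(2),e)
p2,R2=go([.487,.20,.24],-35); q,e=ik(P,p2,R2,q); print(q.round(2),e)
p3=np.array([.487,.2674,.1002]); pre=p3-.06*R2[:,2]; 
for p in (pre,p3): go(p,-35,p0=p2,R0=R2); q,e=ik(P,p,R2,q); print(q.round(2),e)
C=cam('top'); im=r.grab_frame('top'); cv2.imwrite('pics/t6.png',im)
K=np.array([.2745,.003]);u=np.array([.259,.966]);n=np.array([-.966,.259])
X=[[x,*(K+a*u+b*n)] for a,b in((.094,0),(.094,.014),(0.,.014)) for x in(.457,.517)]
print(((proj(C,X)-[180,180])*5).round().tolist())
cv2.imwrite('pics/m6.png',np.clip(1.5*cv2.resize(im[180:300,180:300],(600,600),interpolation=cv2.INTER_CUBIC),0,255).astype(np.uint8))
E
```

```text
[0.4865 0.358  0.1759] [-3.125  1.214  1.588] [ 0.2 -0.   0. ] [ 0.85  0.81  0.93 -0.93  2.26  0.56]
shift [-98.0, -0.1, -6.7] rot [-0.1, 39.5, 0.3]
[ 0.7   0.4   1.05 -0.44  2.01  0.57] 1.0547118733938987e-15
shift [-115.3, -0.2, 125.6] rot [-0.3, 104.5, 0.2]
[-0.06 -0.03  1.63  0.61  1.58 -0.07] 3.158695527361033e-12
shift [-25.0, 0.0, 93.2] rot [0.0, 0.0, 0.0]
[ 0.01  0.05  1.74  0.62  1.39 -0.12] 3.628972122804441e-14
shift [-25.0, 0.0, 153.2] rot [0.0, 0.0, 0.0]
[ 0.08  0.11  1.78  0.64  1.26 -0.13] 3.231687695226526e-10
[[-2.0, 347.0], [-2.0, 189.0], [31.0, 345.0], [31.0, 187.0], [144.0, 363.0], [143.0, 217.0]]
```

View pics/m6.png

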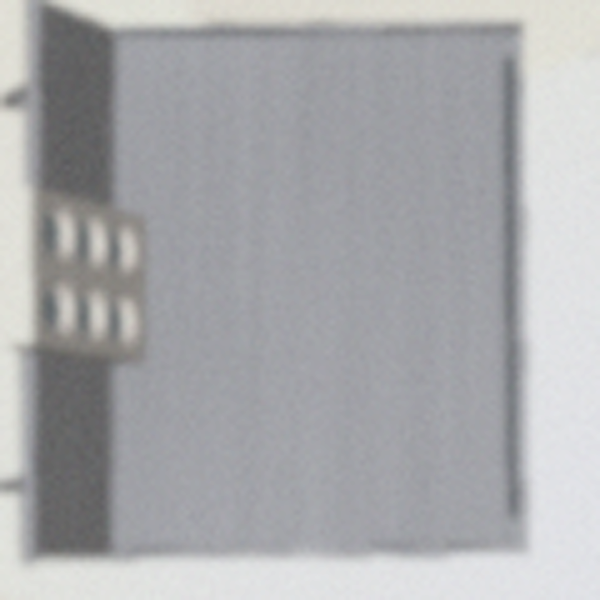

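Top crop: the plate leans at the foot, wells to the front, with its top edge at column 35 and bottom at 144. Both are within a millimetre or two of my prediction.

>>> jog_arm --pt "-35 0 -6 0 8 0 0.85" --pt "-65 0 -7 0 18 0 0.85" --pt "-90 0 -7 0 29 0 0.85" --pt "-98 0 -6.7 0 39.5 0 0.85" --pt "-101 0 15 0 50 0 0.85" --pt "-104 0 38 0 60 0 0.85" --pt "-107 0 60 0 70 0 0.85" --pt "-110 0 82 0 80 0 0.85" --pt "-113 0 104 0 90 0 0.85" --pt "-115 0 125.6 0 100.5 0 0.85"

```text
time: 15.55
ee_pos: [0.4872, 0.1986, 0.2447]
tcp_rot: [3.136, -0.548, 1.573]
ft_force: [-0.0, 0.4, -1.0]
width: 0.851
```

```bash
python3 - <<'E'
from h import *
s=r.sense(); print(s['ee_pos'].round(4),s['tcp_rot'].round(3),s['qpos'].round(2))
R2=Rt(-35); p3=np.array([.487,.2674,.1002])
go(p3-.06*R2[:,2],-35); go(p3,-35)
E
```

```text
[0.4872 0.1986 0.2447] [ 3.136 -0.548  1.573] [-0.03 -0.03  1.61  0.55  1.58 -0.03]
shift [-20.3, -0.6, 99.3] rot [0.2, 3.6, 0.1]
shift [-16.5, -0.9, 159.2] rot [0.2, 3.6, 0.1]
```

>>> jog_arm --pt "-10 0 40 0 3.6 0 0.85" --pt "-20 -0.6 80 0 3.6 0 0.85" --pt "-20 -0.6 100 0 3.6 0 0.85" --pt "-19 -0.6 115 0 3.6 0 0.85" --pt "-18 -0.7 130 0 3.6 0 0.85" --pt "-17 -0.8 143 0 3.6 0 0.85" --pt "-16.5 -0.9 152 0 3.6 0 0.85" --pt "-16.5 -0.9 157 0 3.6 0 0.85" --pt "-16.5 -0.9 159 0 3.6 0 0.85" --pt "-16.5 -0.9 159 0 3.6 0 0.85"

```text
time: 16.8
ee_pos: [0.4866, 0.2674, 0.0988]
tcp_rot: [3.141, -0.606, 1.571]
ft_force: [-0.4, -0.2, 0.2]
width: 0.848
```

```bash
python3 - <<'E'
from h import *
s=r.sense(); print(s['ee_pos'].round(4),s['tcp_rot'].round(3),s['ft_force'].round(1),s['qpos'].round(2))
go([.487,.2674,.1002],-35)
E
```

```text
[0.4866 0.2674 0.0988] [ 3.141 -0.606  1.571] [-0.4 -0.2  0.2] [ 0.08  0.11  1.78  0.64  1.26 -0.12]
shift [0.8, 0.4, -1.2] rot [0.1, 0.3, 0.0]
```

>>> jog_arm --pt "0.5 0.4 -1 0 0 0 0.8" --pt "0.5 0.4 -1 0 0 0 0.75" --pt "0.5 0.4 -1 0 0 0 0.7" --pt "0.5 0.4 -1 0 0 0 0.65" --pt "0.5 0.4 -1 0 0 0 0.6" --pt "0.5 0.4 -1 0 0 0 0.5" --pt "0.5 0.4 -1 0 0 0 0.5" --pt "0.5 0.4 -1 0 0 0 0.5" --pt "0.5 0.4 -1 0 0 0 0.5" --pt "0.5 0.4 -1 0 0 0 0.5" --grip_force 110

```text
time: 18.05
ee_pos: [0.4867, 0.2673, 0.0995]
tcp_rot: [3.142, -0.606, 1.57]
ft_force: [0.7, -1.0, -0.5]
width: 0.501
```

```bash
python3 - <<'E'
from h import *; from tr import rows
s=r.sense(); print(s['ee_pos'].round(4),s['tcp_rot'].round(3),s['ft_force'].round(1),s['width'])
K=(.2745,.003)
# plate tilt increments from 105; K=bottom corner (now front end)
w=[(.487,.272,.010,0),(.487,.268,.02,0),(.487,.262,.03,2),(.487,.252,.038,6),(.487,.24,.044,12),(.487,.226,.05,18),(.487,.212,.055,25),(.487,.198,.06,32),(.487,.184,.065,39),(.487,.17,.07,46),(.487,.16,.075,53),(.487,.15,.08,60),(.487,.14,.085,67),(.487,.135,.09,72),(.487,.13,.09,75)]
rows(w,K,s)
E
```

```text
[0.4867 0.2673 0.0995] [ 3.142 -0.606  1.57 ] [ 0.7 -1.  -0.5] 0.5009570964649835
[1.9, 0.3, -7.2] [0.0, 0.0, 0.0] [0.487, 0.265, 0.106] dq 0.01 q4 0.63 0.0
[4.3, 0.3, -17.7] [0.0, 0.0, 0.0] [0.487, 0.261, 0.116] dq 0.02 q4 0.63 0.0
[8.0, 0.3, -27.6] [-0.0, -2.0, -0.0] [0.487, 0.258, 0.127] dq 0.04 q4 0.59 0.0
[9.9, 0.3, -36.0] [-0.0, -6.0, -0.0] [0.487, 0.255, 0.135] dq 0.08 q4 0.51 0.0
[11.2, 0.3, -41.3] [-0.0, -12.0, -0.0] [0.487, 0.253, 0.14] dq 0.11 q4 0.40 0.0
[10.3, 0.3, -47.0] [-0.0, -18.0, -0.0] [0.487, 0.249, 0.144] dq 0.11 q4 0.29 0.0
[8.9, 0.3, -49.8] [-0.0, -25.0, -0.0] [0.487, 0.246, 0.145] dq 0.13 q4 0.17 0.0
[6.3, 0.3, -51.8] [-0.0, -32.0, -0.0] [0.487, 0.243, 0.146] dq 0.12 q4 0.04 0.0
[2.5, 0.3, -53.1] [-0.0, -39.0, -0.0] [0.487, 0.239, 0.145] dq 0.11 q4 -0.07 0.0
[-2.7, 0.3, -53.9] [-0.0, -46.0, -0.0] [0.487, 0.234, 0.142] dq 0.11 q4 -0.18 0.0
[-6.0, 0.3, -52.0] [-0.0, -53.0, -0.0] [0.487, 0.233, 0.139] dq 0.1 q4 -0.28 0.0
[-10.8, 0.3, -50.1] [-0.0, -60.0, -0.0] [0.487, 0.23, 0.134] dq 0.1 q4 -0.38 0.0
[-17.0, 0.3, -48.1] [-0.0, -67.0, -0.0] [0.487, 0.226, 0.129] dq 0.09 q4 -0.47 0.0
[-19.7, 0.3, -46.7] [-0.0, -72.0, -0.0] [0.487, 0.225, 0.127] dq 0.06 q4 -0.53 0.0
[-25.0, 0.3, -44.7] [-0.0, -75.0, -0.0] [0.487, 0.221, 0.122] dq 0.04 q4 -0.57 0.0
```

The width is 0.50 where gripping the plate gave 0.62, so the pads seem to have closed without it. I look from the wrist.

```bash
python3 - <<'E'
from h import *
im=r.grab_frame('wrist'); cv2.imwrite('pics/w7.png',im); t=r.grab_frame('scene')[240:360,310:450]
o=np.zeros((480,640+0,3),np.uint8); o=np.hstack([cv2.resize(im,(480,360)),cv2.resize(t[:, :],(320,360))[:, :]]); cv2.imwrite('pics/m7.png',np.clip(1.4*o,0,255).astype(np.uint8))
E
```

```text
(no output)
```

View pics/m7.png

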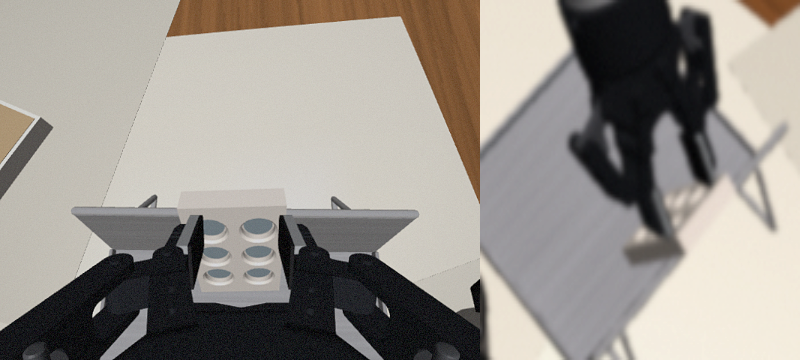

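Wrist view: the fingertips (rows 215-295) have closed in front of the wells face instead of across the plate's sides. The plate itself is undisturbed. I compute how far short they are.

```bash
python3 - <<'E'
from h import *
s=r.sense(); C=cam('wrist',s); K=np.array([.2745,.003]);u=np.array([.259,.966]);n=np.array([-.966,.259])
for nm,a,b in(('under top',.094,0),('wells top',.094,.014),('wells bottom',0,.014),('splashtop',.064,0)):
    print(nm,(proj(C,[[x,*(K+a*u+b*n)] for x in(.457,.517)])*.75).round(1).tolist())
# tip positions along tool z, at jaw half gap g
R=Ro.from_euler('xyz',s['tcp_rot']).as_matrix()
for d in(.006,.015,.025,.03):
  print(d,[(proj(C,[s['ee_pos']+R@np.array([xx,y,d])])[0]*.75).round(0).tolist() for xx in(-.011,.011) for y in(-.022,.022)])
E
```

```text
under top [[186.0, 191.9], [294.8, 192.0]]
wells top [[183.0, 214.8], [297.7, 214.8]]
wells bottom [[203.5, 267.2], [277.3, 267.2]]
splashtop [[193.8, 216.3], [287.0, 216.4]]
0.006 [[198.0, 263.0], [281.0, 263.0], [196.0, 224.0], [283.0, 224.0]]
0.015 [[200.0, 254.0], [279.0, 254.0], [199.0, 217.0], [281.0, 217.0]]
0.025 [[203.0, 245.0], [277.0, 245.0], [201.0, 210.0], [278.0, 210.0]]
0.03 [[204.0, 241.0], [276.0, 241.0], [203.0, 207.0], [277.0, 207.0]]
```

```bash
python3 - <<'E'
from h import *
im=cv2.imread('pics/w7.png')[235:415,220:420]; cv2.imwrite('pics/m8.png',np.clip(1.6*cv2.resize(im,(800,600) if 0 else (660,594),interpolation=cv2.INTER_CUBIC),0,255).astype(np.uint8))
E
```

```text
(no output)
```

View pics/m8.png

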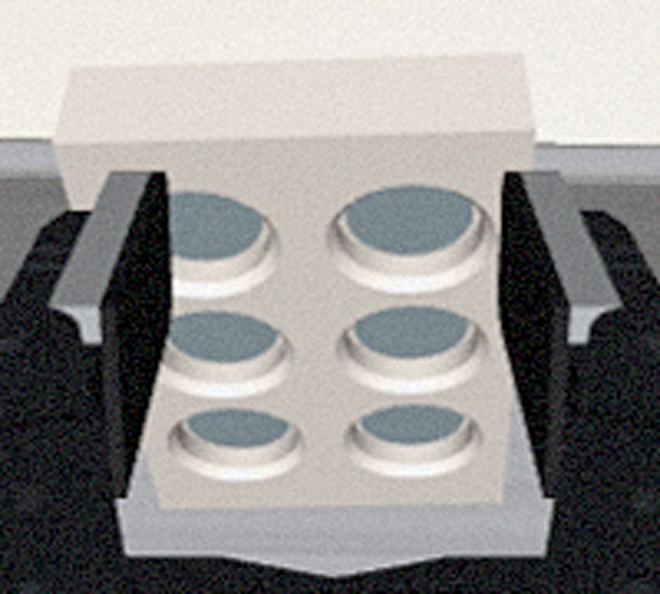

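Close crop: the plate leans, but it is shifted about 5 mm sideways and slightly turned. The pads are in front of its face. Its corners are: back top (72,68) and (522,53), front top (53,145) and (536,132), bottom (160,508) and (503,500). I solve its pose from these.

```bash
python3 - <<'E'
from h import *
s=r.sense(); K_,D,R,t=cam('wrist',s)
uv=np.array([(72,68),(522,53),(53,145),(536,132),(160,508),(503,500)])/3.3+[220,235]
# model: x width, a along length up from bottom, b out of wells face
M=np.array([[-.03,.094,0],[.03,.094,0],[-.03,.094,.014],[.03,.094,.014],[-.03,0,.014],[.03,0,.014]])
ok,rv,tv=cv2.solvePnP(M,uv,K_,D); Rm=R.T@cv2.Rodrigues(rv)[0]; T=R.T@(tv[:,0]-t)
print('err',(cv2.projectPoints(M,rv,tv,K_,D)[0][:,0]-uv).round(1).tolist())
print('corners world'); print((M@Rm.T+T).round(4)); print('axes\n',Rm.round(3)); print('underside bottom',T.round(4),'top centre',(T+Rm@[0,.094,0]).round(4))
tt=Ro.from_euler('xyz',s['tcp_rot']).as_matrix()
print('model pts in tool frame (mm)\n',(1000*((M@Rm.T+T)-s['ee_pos'])@tt).round(1))
E
```

```text
err [[-0.1, 0.1], [0.2, 0.1], [-0.1, 0.1], [0.0, -0.4], [0.4, -0.2], [-0.5, 0.2]]
corners world
[[0.4522 0.3017 0.0845]
 [0.5122 0.303  0.0872]
 [0.4522 0.2896 0.0915]
 [0.5121 0.2909 0.0942]
 [0.4568 0.2427 0.0101]
 [0.5168 0.244  0.0128]]
axes
 [[ 0.999 -0.05  -0.004]
 [ 0.021  0.499 -0.867]
 [ 0.045  0.865  0.499]]
underside bottom [0.4869 0.2555 0.0045] top centre [0.4822 0.3024 0.0859]
model pts in tool frame (mm)
 [[ 19.8 -34.4  31.9]
 [ 22.4  25.5  30.4]
 [ 13.8 -34.5  19.3]
 [ 16.4  25.4  17.8]
 [-71.1 -29.8  59.4]
 [-68.5  30.1  58. ]]
```

Pose found with a 0.5 px fit: the plate leans at 120 degrees on the back's top edge, so its foot has slid about 19 mm forward. I regrip at once from where the tool is: open, tilt to -20 degrees, go in, close.

>>> jog_arm --pt "0 -3 -2 0 -3 0 0.95" --pt "0 -4.6 -2 0 -8 0 0.95" --pt "0 -4.6 -2 0 -14 0 0.95" --pt "0 -4.6 -1 0 -15 0 0.95" --pt "3 -4.6 2 0 -15 0 0.95" --pt "5 -4.6 4 0 -15 0 0.95" --pt "5.5 -4.6 5.3 0 -15 0 0.95" --pt "5.5 -4.6 5.3 0 -15 0 0.7" --pt "5.5 -4.6 5.3 0 -15 0 0.55" --pt "5.5 -4.6 5.3 0 -15 0 0.5" --grip_force 110

```text
time: 19.4
ee_pos: [0.4832, 0.2743, 0.0998]
tcp_rot: [3.138, -0.344, 1.571]
ft_force: [-1.0, -4.6, 5.1]
width: 0.58
```

```bash
python3 - <<'E'
from h import *
s=r.sense(); print(s['ee_pos'].round(4),s['tcp_rot'].round(3),s['ft_force'].round(1),s['wrist_torque'].round(2),s['width'])
im=r.grab_frame('wrist'); cv2.imwrite('pics/w9.png',im)
# wells (blue-grey) blobs + white region of plate
h=cv2.cvtColor(im,cv2.COLOR_BGR2HSV); 
m=((im[...,0].astype(int)-im[...,2]>12)&(h[...,2]>50)).astype(np.uint8)
n,l,st,c=cv2.connectedComponentsWithStats(m)
print([(c[i].round(0).tolist(),st[i][2:].tolist()) for i in range(1,n) if st[i][4]>60])
E
```

```text
[0.4832 0.2743 0.0998] [ 3.138 -0.344  1.571] [-1.  -4.6  5.1] [-0.39  0.   -0.03] 0.5800385470846202
[([287.0, 303.0], [27, 11, 96]), ([292.0, 328.0], [23, 7, 69]), ([353.0, 327.0], [26, 6, 77])]
```

```bash
python3 - <<'E'
from h import *
for i in range(3):
    s=r.sense(); print(s['time'],s['ee_pos'].round(4),s['ft_force'].round(1),s['wrist_torque'].round(2),round(s['width'],3)); im=r.grab_frame('wrist')
cv2.imwrite('pics/w10.png',im)
# ascii view of crop: brightness, for edges along columns
g=cv2.cvtColor(im,cv2.COLOR_BGR2GRAY)
for r_ in range(170,400,6): print(r_,' '.join('%3d'%v for v in g[r_,200:450:8]))
E
```

```text
19.45 [0.4833 0.2743 0.0998] [-0.4 -3.8  4.7] [-0.38  0.01 -0.01] 0.579
19.5 [0.4833 0.2743 0.0998] [-0.1 -4.4  5.5] [-0.45  0.01 -0.03] 0.578
19.55 [0.4833 0.2743 0.0998] [ 0.3 -3.6  4.5] [-0.4   0.01 -0.04] 0.575
170 147 147 146 147 149 145 147 149 146 147 146 149 148 147 147 148 148 148 148 146 146 147 149 145 147 144 148 146 146 145 145 143
176 148 145 147 148 148 149 147 147 148 147 148 146 152 148 148 151 149 147 150 147 148 147 147 148 148 143 143 146 143 143 146 147
182 147 149 149 149 146 146 146 148 149 145 146 150 148 145 150 148 147 150 150 149 149 148 146 148 147 146 151 144 145 147 145 148
188 145 147 147 146 146 148 147 146 149 148 149 148 150 150 147 145 150 147 146 149 150 148 147 146 146 145 151 147 148 142 146 145
194 145 147 149 151 150 151 147 148 148 148 145 147 147 147 150 149 146 150 148 146 147 151 146 148 143 147 145 145 146 147 144 144
200 148 146 144 149 148 147 149 146 148 146 149 151 145 149 151 148 146 148 149 147 149 146 149 148 146 147 148 147 143 143 147 144
206 146 145 151 145 145 148 145 146 147 149 153 147 148 148 148 149 147 146 149 146 149 149 1
[... 3562 characters left out ...]
 105 102  18   9  12  23  23  16   2  15
374   4  10   6   0   4  20   5 103 108 105 103 105  99 101 105 105 108 104 106 103 106 102 102 107   0  25  20  16   6  12  14  15
380  10  17   2   2  20  17   8 106 106 106 103 105 109 106 108 104 105 101 105 103 103 107 105 105  75   3   4  12   0  16  17  19
386  16   0  29  11  12   9  61 108 106 106 113 105 103 110 106 108 107 101 107 106 111 106 107 107 107   6  27  16  28  20  17  21
392   0   9   0  18  16  24  26 109 107 105 108 110 110 110 108 110 114 111 110 112 111 113 113 109 112  12  19  20   7  13   9   0
398  12  21  11  20  19  17  17 100 103 108 105 101 103 108 102 108 105 106 103 100 107 104 104 105  63  18   0  18  16  27  21  17
```

I have no views left, so I work from numbers. The pads sit in front of the face again: when partly open the tips are only about 17 mm ahead of the TCP, not 25. I take the plate's pose from edges in the picture and set a deeper grip.

```bash
cat > pose.py <<'E'
from h import *
M=np.array([[-.03,.094,0],[.03,.094,0],[-.03,.094,.014],[.03,.094,.014],[-.03,0,.014],[.03,0,.014]])
def pnp(uv,idx,s):
    K_,D,R,t=cam('wrist',s); uv=np.float64(uv); ok,rv,tv=cv2.solvePnP(M[idx],uv,K_,D,flags=cv2.SOLVEPNP_SQPNP); 
    rv,tv=cv2.solvePnPRefineLM(M[idx],uv,K_,D,rv,tv)
    print('err',abs(cv2.projectPoints(M[idx],rv,tv,K_,D)[0][:,0]-uv).max().round(2)); return R.T@cv2.Rodrigues(rv)[0],R.T@(tv[:,0]-t)
E
python3 - <<'E'
from pose import *
s=r.sense(); print(s['ee_pos'],s['width'],s['ft_force'].round(1))
g=cv2.GaussianBlur(cv2.cvtColor(cv2.imread('pics/w10.png'),cv2.COLOR_BGR2GRAY),(3,3),0).astype(int)
for rr in (258,262,266,270,274,278,282,285): print(rr,'L',g[rr,236:266:2].tolist(),'R',g[rr,382:406:2].tolist())
for cc in (270,320,370): print('col',cc,'rows250-',g[250:294:2,cc].tolist())
for rr in (346,352,358,362,364,366,368): print(rr,'L',g[rr,256:290:2].tolist(),'R',g[rr,360:390:2].tolist())
for cc in (300,330,360): print('col',cc,'rows356-',g[356:374,cc].tolist())
E
```

```text
[0.48323939 0.27432548 0.0998195 ] 0.5750730577219292 [-0.5 -2.9  5.2]
258 L [147, 148, 148, 148, 148, 148, 148, 141, 140, 141, 140, 140, 139, 139, 138] R [135, 135, 136, 136, 134, 140, 148, 148, 148, 148, 148, 147]
262 L [149, 148, 148, 148, 148, 148, 145, 137, 135, 136, 136, 136, 135, 136, 136] R [135, 135, 136, 135, 135, 137, 148, 148, 148, 148, 147, 147]
266 L [148, 149, 148, 149, 148, 150, 143, 134, 135, 135, 134, 135, 137, 136, 136] R [136, 136, 135, 135, 134, 136, 145, 147, 147, 146, 148, 148]
270 L [124, 123, 125, 123, 123, 124, 132, 135, 136, 135, 135, 136, 135, 135, 136] R [136, 136, 137, 135, 135, 136, 141, 147, 147, 149, 148, 148]
274 L [107, 107, 106, 108, 106, 111, 133, 135, 135, 135, 135, 136, 136, 136, 136] R [135, 136, 134, 135, 134, 137, 124, 99, 96, 97, 96, 97]
278 L [109, 110, 109, 108, 108, 121, 135, 136, 135, 136, 135, 135, 135, 135, 135] R [135, 135, 135, 136, 135, 135, 133, 111, 108, 109, 109, 108]
282 L [95, 95, 93, 93, 95, 125, 136, 135, 135, 136, 135, 135, 136, 136, 135] R [135, 136, 137, 136, 136, 135, 135, 115, 101, 101, 102, 103]
285 L [66, 65, 68, 65, 7
[... 1275 characters left out ...]
113, 105, 103, 104, 104, 106, 104, 41]
366 L [108, 105, 104, 105, 105, 104, 103, 104, 104, 104, 103, 104, 104, 104, 105, 104, 104] R [104, 103, 104, 104, 103, 103, 102, 102, 101, 103, 103, 102, 104, 105, 70]
368 L [111, 109, 109, 109, 107, 108, 109, 108, 108, 107, 107, 108, 107, 107, 107, 109, 105] R [104, 103, 104, 104, 103, 103, 104, 104, 103, 103, 102, 103, 103, 104, 90]
col 300 rows356- [143, 150, 150, 140, 127, 119, 118, 118, 117, 111, 103, 102, 107, 110, 109, 107, 106, 106]
col 330 rows356- [119, 119, 119, 119, 119, 119, 119, 119, 117, 111, 103, 102, 105, 109, 109, 108, 107, 105]
col 360 rows356- [146, 144, 135, 123, 118, 118, 119, 120, 117, 110, 104, 103, 104, 107, 108, 108, 107, 105]
```

```bash
python3 - <<'E'
from pose import *
s=r.sense()
Rm,T=pnp([(249.5,258),(392.5,256.3),(245.8,286.5),(395.8,286),(275.5,365.3),(375.3,365.3)],[0,1,2,3,4,5],s)
print(Rm.round(3)); print('bottom',T.round(4),'top',(T+Rm@[0,.094,0]).round(4))
tt=Ro.from_euler('xyz',s['tcp_rot']).as_matrix(); print((1000*((M@Rm.T+T)-s['ee_pos'])@tt).round(1))
lean=np.degrees(np.arctan2(Rm[1,1],Rm[2,1])); print('phi',90+lean)
E=T+Rm@[0,.094,0]; n=Rm[:,2]; u=Rm[:,1]; th=45-(90-lean)
for h in (.022,.0245): go(E+h*n-.003*u,th); print(th,(E+h*n-.003*u).round(4))
E
```

```text
err 0.51
[[ 0.999 -0.033 -0.013]
 [ 0.008  0.554 -0.832]
 [ 0.035  0.832  0.554]]
bottom [0.4869 0.2505 0.0053] top [0.4837 0.3026 0.0834]
[[ 20.5 -29.6  25.8]
 [ 21.6  30.4  24.1]
 [ 12.1 -29.7  14.5]
 [ 13.3  30.2  12.9]
 [-63.3 -26.8  70.6]
 [-62.1  33.2  69. ]]
phi 123.67958555430656
shift [5.5, 0.3, 9.1] rot [0.2, -8.4, -0.0]
-11.320414445693451 [0.4835 0.2826 0.0931]
shift [4.0, 0.2, 7.1] rot [0.2, -8.4, -0.0]
-11.320414445693451 [0.4835 0.2805 0.0945]
```

>>> jog_arm --pt "0 0 -4 0 0 0 0.95" --pt "0 0.3 -6 0 -3 0 0.95" --pt "0 0.3 -6 0 -8.4 0 0.95" --pt "2 0.3 0 0 -8.4 0 0.95" --pt "4 0.3 5 0 -8.4 0 0.95" --pt "5.5 0.3 9 0 -8.4 0 0.95" --pt "5.5 0.3 9 0 -8.4 0 0.95" --pt "5.5 0.3 9 0 -8.4 0 0.7" --pt "5.5 0.3 9 0 -8.4 0 0.55" --pt "5.5 0.3 9 0 -8.4 0 0.55" --grip_force 110

```text
time: 20.85
ee_pos: [0.4833, 0.2827, 0.093]
tcp_rot: [3.139, -0.197, 1.57]
ft_force: [-0.2, -2.7, 5.3]
width: 0.664
```

```bash
python3 - <<'E'
from pose import *
for i in range(2):
    s=r.sense(); print(s['time'],s['ee_pos'].round(4),s['tcp_rot'].round(3),s['ft_force'].round(1),s['wrist_torque'].round(2),round(s['width'],4)); im=r.grab_frame('wrist')
cv2.imwrite('pics/w11.png',im)
g=cv2.GaussianBlur(cv2.cvtColor(im,cv2.COLOR_BGR2GRAY),(3,3),0).astype(int)
for rr in range(220,400,6): print(rr,' '.join('%3d'%v for v in g[rr,216:424:6]))
E
```

```text
20.85 [0.4833 0.2827 0.093 ] [ 3.139 -0.197  1.57 ] [-0.2 -2.7  5.3] [-0.36  0.11 -0.01] 0.664
20.9 [0.4833 0.2828 0.093 ] [ 3.139 -0.197  1.571] [ 0.3 -2.8  5.7] [-0.42  0.07 -0.03] 0.669
220 143 141 142 143 143 143 143 144 143 144 143 145 144 143 143 144 144 143 144 145 144 144 143 144 143 143 143 142 143 143 141 142 142 142 142
226 143 143 143 142 143 142 143 143 143 144 142 143 144 144 144 144 144 144 144 144 143 144 143 142 143 143 143 142 143 142 142 142 142 142 142
232 142 142 141 143 144 144 142 143 142 144 144 143 143 144 143 143 143 144 143 143 145 144 143 144 143 144 143 143 143 143 142 142 141 142 142
238 143 142 143 142 143 142 143 143 143 143 144 142 143 144 143 144 144 143 144 145 144 144 144 144 144 143 142 142 142 143 142 142 142 142 142
244 143 142 143 142 142 143 143 143 144 143 144 143 144 143 143 144 143 143 143 145 144 143 143 143 143 143 143 143 142 142 143 141 142 141 142
250 142 143 143 142 143 142 144 143 143 143 143 143 144 143 143 144 144 143 144 144 144 145 143 144 143 143 143 143 143 143 142 143 140 141 141
256 142 142 142 143 142 143 143 143 143 144 143
[... 2708 characters left out ...]
   4 102 102 102 102 100 101 101  99 100 100 100 100  99  99 101 100 100 101 101 101 101  99 102 100 100 100   4   8  10  14
376   8   6  12   7  54 103 104 102 102 102 101 102 102 102 104 103 102 102 101 101 102 101 102 102 102 102 101 102 102 100 101  54   9   9   9
382   6  16   9  13 104 103 103 103 103 103 103 103 104 104 103 104 105 104 105 105 104 104 105 104 105 105 106 105 104 105 104 106   6   5   7
388  10  10   8  11  92 100  99 100 101 100  99  99 100 100  99 100  99 101 101  99 101 101 100 102 101 100 101 100 102 101 102  93   9   9   6
394   7  10   9   9  20 105 102 103 103 101 102 101 102 101 101 100 101 103 102 101 100 101 102 101  99 100 101 101  99 100  98  19   6   8   8
```

The width now stalls at 0.67, and the pads bound the plate's end face on both sides (columns 246 and 396), so the grip holds. I check the pose and plan the lowering.

```bash
python3 - <<'E'
from pose import *; from tr import rows
s=r.sense(); C=cam('wrist',s)
Rm=np.array([[.999,-.033,-.013],[.008,.554,-.832],[.035,.832,.554]]); T=np.array([.4869,.2505,.0053])
print('pred',proj(C,M@Rm.T+T).round(0).tolist())
g=cv2.GaussianBlur(cv2.cvtColor(cv2.imread('pics/w11.png'),cv2.COLOR_BGR2GRAY),(3,3),0).astype(int)
print([g[270:284,c].tolist() for c in (260,380)]); print([g[308:318,c].tolist() for c in (260,380)]); print([g[348:360,c].tolist() for c in (300,320,350)])
print([(rr,g[rr,238:252].tolist(),g[rr,392:406].tolist()) for rr in (282,288,310)],g[352,252:290:2].tolist(),g[352,360:396:2].tolist())
K=(.2505,.0053)  # bottom underside corner
w=[(.483,.250,.010,0),(.483,.249,.016,0),(.483,.246,.024,1),(.483,.243,.03,3),(.483,.236,.036,7),(.483,.228,.042,12),(.483,.22,.048,18),(.483,.21,.054,24),(.483,.20,.06,30),(.483,.19,.066,36),(.483,.18,.07,42),(.483,.17,.075,48),(.483,.16,.08,53),(.483,.155,.085,56.3)]
rows(w,K,s)
E
```

```text
pred [[245.0, 275.0], [398.0, 275.0], [240.0, 309.0], [401.0, 309.0], [276.0, 359.0], [375.0, 360.0]]
[[144, 143, 143, 142, 143, 142, 140, 136, 134, 134, 134, 134, 134, 135], [142, 142, 143, 143, 143, 142, 139, 136, 135, 134, 134, 134, 134, 134]]
[[134, 134, 135, 131, 120, 110, 107, 107, 107, 107], [134, 135, 135, 131, 121, 110, 105, 104, 105, 106]]
[[144, 142, 128, 112, 106, 104, 101, 99, 99, 100, 100, 99], [107, 107, 106, 106, 106, 102, 99, 100, 100, 100, 99, 98], [144, 142, 129, 113, 106, 105, 103, 100, 99, 100, 100, 98]]
[(282, [76, 74, 73, 72, 81, 107, 131, 136, 134, 134, 134, 133, 134, 135], [134, 135, 134, 134, 135, 137, 131, 114, 98, 97, 98, 97, 98, 101]), (288, [95, 95, 94, 96, 110, 129, 136, 136, 134, 134, 134, 134, 134, 135], [134, 134, 134, 134, 134, 135, 135, 126, 108, 96, 94, 95, 96, 95]), (310, [10, 8, 11, 12, 9, 8, 34, 91, 131, 138, 135, 134, 135, 135], [135, 136, 135, 135, 137, 126, 79, 25, 5, 8, 10, 9, 9, 14])] [104, 103, 102, 103, 103, 103, 102, 104, 103, 103, 103, 103, 105, 106, 106, 106, 105, 105, 106] [105, 107, 107, 106, 106, 107, 107, 104, 102, 103, 103, 104, 
[... 466 characters left out ...]
 0.278, 0.121] dq 0.08 q4 -0.01 0.0
[0.7, -0.3, -28.9] [-0.0, -18.0, -0.0] [0.483, 0.278, 0.121] dq 0.09 q4 -0.11 0.0
[-2.0, -0.3, -28.9] [-0.0, -24.0, -0.1] [0.483, 0.275, 0.121] dq 0.09 q4 -0.19 0.0
[-5.5, -0.3, -28.5] [-0.0, -30.0, -0.1] [0.483, 0.272, 0.12] dq 0.08 q4 -0.28 0.0
[-9.9, -0.3, -27.5] [-0.0, -36.0, -0.1] [0.483, 0.268, 0.118] dq 0.08 q4 -0.36 0.0
[-15.7, -0.3, -24.1] [-0.0, -42.0, -0.1] [0.483, 0.263, 0.114] dq 0.08 q4 -0.43 0.0
[-22.2, -0.3, -21.5] [-0.0, -48.0, -0.1] [0.483, 0.257, 0.11] dq 0.07 q4 -0.51 0.0
[-29.9, -0.3, -20.3] [-0.0, -53.0, -0.1] [0.483, 0.249, 0.107] dq 0.06 q4 -0.57 0.0
[-33.5, -0.3, -20.8] [-0.0, -56.3, -0.2] [0.483, 0.246, 0.107] dq 0.04 q4 -0.61 0.0
```

```bash
python3 - <<'E'
from pose import *
s=r.sense()
Rm,T=pnp([(243.5,276.5),(398.8,276.5),(276,353),(374.5,353)],[0,1,4,5],s)
print(Rm.round(3)); print('bottom',T.round(4),'top',(T+Rm@[0,.094,0]).round(4),'phi',90+np.degrees(np.arctan2(Rm[1,1],Rm[2,1])))
E
```

```text
err 0.36
[[ 0.999 -0.032 -0.01 ]
 [ 0.007  0.509 -0.86 ]
 [ 0.033  0.86   0.509]]
bottom [0.4868 0.2544 0.0046] top [0.4838 0.3022 0.0854] phi 120.64135321438036
```

>>> jog_arm --pt "0.3 0 -4 0 0 0 0.5" --pt "0.6 0 -10 0 0 0 0.5" --pt "0.6 0 -18 0 -1 0 0.5" --pt "1.5 0 -23 0 -3 0 0.5" --pt "1 0 -27 0 -7 0 0.5" --pt "0.6 0 -30 0 -12 0 0.5" --pt "0.7 0 -31 0 -18 0 0.5" --pt "-2 0 -32 0 -24 0 0.5" --pt "-5.5 0 -32 0 -30 0 0.5" --pt "-10 0 -32 0 -36 0 0.5" --grip_force 115

```text
time: 22.2
ee_pos: [0.4828, 0.2681, 0.122]
tcp_rot: [3.139, 0.433, 1.57]
ft_force: [0.3, -0.7, -2.5]
width: 0.661
```

```bash
python3 - <<'E'
from pose import *
s=r.sense(); print(s['ee_pos'].round(4),s['tcp_rot'].round(3),s['ft_force'].round(1),s['wrist_torque'].round(2),s['width'])
im=r.grab_frame('wrist'); cv2.imwrite('pics/w12.png',im)
g=cv2.GaussianBlur(cv2.cvtColor(im,cv2.COLOR_BGR2GRAY),(3,3),0).astype(int)
for rr in range(260,370,5): print(rr,' '.join('%3d'%v for v in g[rr,228:416:6]))
E
```

```text
[0.4828 0.2681 0.122 ] [3.139 0.433 1.57 ] [ 0.3 -0.7 -2.5] [ 0.42  0.04 -0.02] 0.6613552943657707
260 127 128 128 127 126 126 128 125 125 126 126 125 126 125 126 124 125 123 124 124 124 125 123 123 123 124 122 122 120 122 120 121
265 124 125 124 125 125 123 124 123 124 124 125 124 123 122 124 123 124 124 124 123 123 122 123 123 122 122 123 123 123 122 122 121
270 121 122 124 120 121 122 121 121 121 122 122 123 124 122 123 123 123 123 123 122 124 123 123 122 123 122 122 122 122 122 121 120
275 122 121 123 121 121 122 123 121 122 122 121 120 121 121 120 122 120 122 121 121 120 119 120 120 120 120 118 118 119 119 120 120
280 123 124 124 119 118 117 118 119 118 117 118 118 119 120 120 119 120 119 118 121 120 119 119 118 119 119 118 118 118 121 121 122
285 125 125 124 118 117 119 118 118 117 118 118 119 119 119 118 118 118 119 119 120 118 119 120 118 119 119 118 119 118 120 120 119
290 124  84  56 119 118 118 119 120 119 119 119 119 119 118 119 119 118 118 119 118 119 119 119 119 119 118 119 119 118  56  86 120
295 123  52  52 119 120 118 119 118 118 118 119 119 118 118 119 119 120 118 1
[... 1202 characters left out ...]
 161 157 157 156 157  55   7   9   9  38
345  38   9   5   4 152 156 156 157 147 143 136 137 135 141 147 155 157 140 133 134 135 137 141 146 157 156 155 152   7   8  14  39
350  35   9   9   9 156 156 156 156 156 156 157 157 157 157 157 157 158 157 157 157 157 157 157 157 156 156 156 158   9   5   9  34
355  26   9   6  18 156 155 156 157 156 156 155 157 156 156 156 156 156 156 156 157 156 156 156 155 156 155 156 156  20  11  10  39
360  18  14   6 101 156 156 156 155 155 155 156 155 156 155 156 155 156 157 156 155 156 156 156 155 156 156 155 156 109  10  12  28
365  11  18   9 159 156 156 155 156 154 156 156 155 154 155 156 157 156 156 156 155 156 155 156 156 156 156 155 156 158   8  18   7
```

```bash
python3 - <<'E'
from h import *
s=r.sense(); P=np.load('P.npy'); q=s['qpos']; a=-.193; c=np.array([.493,-.2335,0]); n=np.array([.192,.981,0])
print(np.degrees(s['tcp_rot'][1]))
W=[([.4828,.262,.13],48.2,0),(c+.2936*n+[0,0,.09],48.2,a),(c+.16*n+[0,0,.058],48.2,a),(c+.10*n+[0,0,.034],48.2,a),(c+.0436*n+[0,0,.0226],48.2,a)]
p0,R0=None,None
for p,th,al in W:
    p0,R0=go(p,th,al,p0,R0); qn,e=ik(P,p0,R0,q); print('   ',p0.round(4).tolist(),'dq',abs(qn-q).max().round(2),qn.round(2).tolist(),round(e,4)); q=qn
E
```

```text
24.978836179490457
shift [-10.3, 0.7, -6.0] rot [0.1, -23.2, 0.1]
    [0.4828, 0.262, 0.13] dq 0.28 [0.71, 0.51, 1.29, -0.64, 1.89, 0.68] 0.0
shift [-108.5, 66.6, 181.3] rot [8.2, 0.0, 7.4]
    [0.5494, 0.0545, 0.09] dq 0.36 [0.35, 0.49, 1.41, -0.7, 1.71, 0.61] 0.0
shift [-65.2, -0.0, 120.9] rot [0.0, 0.0, 0.0]
    [0.5237, -0.0765, 0.058] dq 0.21 [0.15, 0.4, 1.62, -0.78, 1.51, 0.56] 0.0
shift [-22.1, -0.0, 60.7] rot [0.0, 0.0, 0.0]
    [0.5122, -0.1354, 0.034] dq 0.11 [0.05, 0.4, 1.69, -0.83, 1.4, 0.54] 0.0
shift [-29.1, -0.0, 49.6] rot [0.0, 0.0, 0.0]
    [0.5014, -0.1907, 0.0226] dq 0.1 [-0.05, 0.38, 1.73, -0.87, 1.31, 0.51] 0.0
```

>>> jog_arm --pt "-2 0 -1 0 -3 0 0.5" --pt "-5 0 -3 0 -6 0 0.5" --pt "-8 0 -4 0 -10 0 0.5" --pt "-10 0 -5 0 -14 0 0.5" --pt "-10 0 -5 0 -18 0 0.5" --pt "-10 0 -5 0 -21 0 0.5" --pt "-10 0 -5 0 -23.4 0 0.5" --pt "-10 0 -5 0 -23.4 0 0.5" --pt "-10 0 -5 0 -23.4 0 0.5" --pt "-10 0 -5 0 -23.4 0 0.5"

```text
time: 23.5
ee_pos: [0.4827, 0.2598, 0.1305]
tcp_rot: [3.14, 0.838, 1.568]
ft_force: [-0.1, 1.5, -2.3]
width: 0.664
```

```bash
python3 - <<'E'
from h import *
s=r.sense(); print(s['ee_pos'].round(4),s['tcp_rot'].round(3),s['ft_force'].round(1),s['wrist_torque'].round(2),s['width'])
# silhouettes of plate in scene view around its expected place
im=r.grab_frame('scene'); cv2.imwrite('pics/s13.png',im); C=cam('scene'); p=s['ee_pos']
B=[[p[0]+x,p[1]+.0034-y,p[2]-.0206+z] for y in(0,.094) for x in(-.03,.03) for z in(0,.014)]
print('pred',proj(C,B).round(1).tolist())
d=cv2.absdiff(im,cv2.imread('pics/scene0.png')).max(2); h=cv2.cvtColor(im,cv2.COLOR_BGR2GRAY).astype(int)
u0,v0=proj(C,B).min(0).astype(int)-12; u1,v1=proj(C,B).max(0).astype(int)+12
print(u0,v0); 
for v in range(v0,v1,3): print(v,' '.join('%3d'%x for x in h[v,u0:u1:3]))
E
```

```text
[0.4827 0.2598 0.1305] [3.14  0.838 1.568] [-0.1  1.5 -2.3] [ 0.75 -0.01  0.07] 0.663607242582143
pred [[406.3, 282.5], [407.2, 278.6], [383.5, 303.5], [384.2, 299.7], [368.1, 251.0], [368.5, 246.8], [345.4, 270.4], [345.5, 266.4]]
333 234
234 164 164 164 164 164 163 164 164 163 163 164 163 164 164 164 163 164 164 163 164 164 164 163 163 163 162 145  91  60
237 164 164 163 163 164 164 164 163 164 164 164 164 161 164 164 164 164 163 164 164 163 164 164 164 164 164 163 158 129
240 163 164 164 164 164 164 163 164 163 164 163 155 103 149 164 164 164 163 164 164 163 164 164 164 164 164 164 164 164
243 164 165 164 164 164 164 164 163 164 164 156 123 101  88 140 163 165 165 164 164 165 164 164 163 164 164 164 163 163
246 164 164 164 165 165 164 164 165 164 148 101 100 114 108  81 134 163 165 165 165 164 164 164 164 164 163 163 163 164
249 165 164 165 165 164 165 164 162 143  96  94 139 146 116 110  85 117 160 164 165 165 165 165 164 165 165 164 164 165
252 165 164 164 165 164 164 162 132  84 107 149 173 173 158 121 113  87 109 156 164 164 165 163 165 165 164 165 165 165
255 165 165 165 165 
[... 1679 characters left out ...]
 112 112 111 113 113 113 113 113 113 103  26  19  23  22  14  15  12  10  10  28  22  16  16  16  15
300 112 110 110 112 111 111 112 113 113 113 112 112 115 114  64  10  10  13  13  14  58  45  12  16  12  16  16  17  14
303 110 109 112 110 110 111 113 113 111 112 112 114 114 112 102  36  14  17  14  15  28  38  11  14  11  15  17  16  12
306 109 110 109 111 112 111 112 111 112 112 115 114 111 112 112  81  17  15  16  16  16  29  15  12  20  14  17  14   9
309 111 110 110 111 111 111 111 111 112 114 113 110 114 112 110 109  47  12  15  16  16  19  32  37  40  38  37  27   7
312 109 111 110 111 111 109 111 114 115 113 112 113 113 110 110 109  92  19   9  11  13  15  19  40  40  40  43  29  37
```

Level check in the scene view: the far-end wells-side corners are seen at about (368,248) and (346,266), against predictions of (368.5,246.8) and (345.5,266.4). The plate is level with its wells up. Now I carry it towards the lamp.

>>> jog_arm --pt "-6 3 10 0.4 0 0.3 0.5" --pt "-18 11 30 1.3 0 1.2 0.5" --pt "-32 20 53 2.4 0 2.2 0.5" --pt "-46 29 78 3.5 0 3.2 0.5" --pt "-61 38 102 4.7 0 4.2 0.5" --pt "-75 47 126 5.8 0 5.2 0.5" --pt "-89 55 149 6.8 0 6.1 0.5" --pt "-100 62 168 7.7 0 6.9 0.5" --pt "-107 66.7 179.6 8.2 0 7.4 0.5" --pt "-107 66.7 179.6 8.2 0 7.4 0.5"

```text
time: 24.8
ee_pos: [0.5491, 0.0537, 0.0895]
tcp_rot: [3.141, 0.839, 1.375]
ft_force: [0.1, 0.2, -2.3]
width: 0.663
```

```bash
python3 - <<'E'
from h import *
s=r.sense(); print(s['ee_pos'].round(4),s['tcp_rot'].round(3),s['ft_force'].round(1),s['width'])
a=-.193; c=np.array([.493,-.2335,0]); n=np.array([.192,.981,0])
for d,z in((.2936,.09),(.16,.058),(.10,.034),(.0436,.0226)): go(c+d*n+[0,0,z],48.2,a)
# lamp refinement from the wrist view and top view of plate
im=r.grab_frame('wrist'); cv2.imwrite('pics/w14.png',im)
t=r.grab_frame('top'); cv2.imwrite('pics/t14.png',t); g=cv2.cvtColor(t,cv2.COLOR_BGR2GRAY)
C=cam('top'); R=Ro.from_euler('xyz',s['tcp_rot']).as_matrix(); nn=np.array([-np.sin(-.193)*1,np.cos(.193),0]); dd=np.array([nn[1],-nn[0],0])
E=s['ee_pos']+.0034*nn; B=[E-y*nn+x*dd+[0,0,-.0066] for y in(0,.094) for x in(-.03,.03)]
print('pred plate corners top',proj(C,B).round(1).tolist())
pr=proj(C,B); u0,v0=pr.min(0).astype(int)-8; u1,v1=pr.max(0).astype(int)+8; print(u0,v0)
for v in range(v0,v1,2): print(v,' '.join('%3d'%x for x in g[v,u0:u1:2]))
E
```

```text
[0.5491 0.0537 0.0895] [3.141 0.839 1.375] [ 0.1  0.2 -2.3] 0.6631638489196418
shift [0.2, 0.1, -1.0] rot [-0.1, -0.1, -0.1]
shift [-65.2, 0.4, 119.8] rot [-0.1, -0.1, -0.1]
shift [-87.4, 0.5, 180.5] rot [-0.1, -0.1, -0.1]
shift [-116.6, 0.6, 230.0] rot [-0.1, -0.1, -0.1]
pred plate corners top [[304.2, 214.0], [309.5, 183.6], [352.7, 222.2], [357.6, 191.8]]
296 175
175  91  36  27  35  32  62 129 157 169 172 172 172 173 173 173 173 173 172 173 173 173 172 173 174 173 174 173 174 173 174 173 174 174 174 175
177  31  25  29  33  29  28  48  74 119 149 164 170 173 173 174 173 173 174 173 175 173 174 176 174 173 174 174 174 174 174 174 174 174 174 174
179  31  31  35  31  31  46  86  85  72  66  91 137 170 173 173 174 173 175 173 174 174 173 175 174 175 174 174 175 175 174 174 175 174 173 175
181  76  99  98  39  25  51  94 110 114 102  84  91 162 174 173 174 174 174 175 174 174 174 175 174 173 174 175 174 174 174 174 175 174 174 174
183 160 164 157 121  89  55  37  54  74  98 112 114 141 166 175 176 175 175 174 176 175 174 174 175 174 175 176 174 175 175 175 175 174 175 174
185 173 174
[... 2600 characters left out ...]
 129 122 120 124 151 173 174 175 175 175 174 173 173 168 165 162 154 151 150 146 150 154 160 165 156 124 127 137 146 154 163
223  75 162 176 174 174 173 173 174 174 175 175 175 175 175 175 174 175 176 175 175 174 173 172 167 164 163 157 148 139 140 137 132 131 142 170
225 111 167 176 175 174 175 174 175 175 177 175 176 175 175 175 175 176 176 175 175 175 176 176 174 175 175 173 163 156 169 166 152 140 156 173
227 168 175 175 176 175 175 175 175 175 176 175 176 175 175 175 174 177 175 176 176 175 175 175 175 175 175 172 154 162 173 174 170 160 169 176
229 176 176 176 176 175 175 175 175 176 175 174 175 175 176 174 176 174 176 175 176 176 175 174 176 176 175 163 154 167 175 174 170 163 173 174
```

The top-view wells put the plate's centre at (331,203), exactly as predicted, with about 2-3 degrees of yaw skew, which I trim. Next it goes over the syringe, down, and into the opening.

>>> jog_arm --pt "-6 0 12 0 0 0 0.5" --pt "-18 0.2 34 0.3 0 0.3 0.5" --pt "-31 0.4 58 0.6 0 0.5 0.5" --pt "-44 0.6 82 0.9 0 0.8 0.5" --pt "-56 0.8 104 1.1 0 1 0.5" --pt "-65 1 120 1.1 0 1 0.5" --pt "-72 1.1 138 1.1 0 1 0.5" --pt "-79 1.3 158 1.1 0 1 0.5" --pt "-87 1.5 179 1.1 0 1 0.5" --pt "-87 1.5 179 1.1 0 1 0.5"

```text
time: 26.15
ee_pos: [0.5125, -0.1348, 0.0337]
tcp_rot: [-3.14, 0.84, 1.351]
ft_force: [-0.5, -0.1, -2.1]
width: 0.664
```

```bash
python3 - <<'E'
from h import *
s=r.sense(); print(s['ee_pos'].round(4),s['tcp_rot'].round(3),s['ft_force'].round(1),s['width'])
n=np.array([np.sin(.22),np.cos(.22),0]); c=np.array([.493,-.2335,0])
for z in(.03,.0226,.0206): go(c+.0436*n+[0,0,z],48.2,-.22)
E
```

```text
[ 0.5125 -0.1348  0.0337] [-3.14   0.84   1.351] [-0.5 -0.1 -2.1] 0.6644216404805334
shift [-35.3, 2.6, 44.9] rot [-0.1, -0.1, 0.0]
shift [-29.8, 2.6, 49.8] rot [-0.1, -0.1, 0.0]
shift [-28.3, 2.6, 51.2] rot [-0.1, -0.1, 0.0]
```

>>> jog_arm --pt "-4 0.3 5 0 0 0 0.5" --pt "-9 0.7 12 0 0 0 0.5" --pt "-15 1.1 19 0 0 0 0.5" --pt "-21 1.6 27 0 0 0 0.5" --pt "-27 2 34 0 0 0 0.5" --pt "-31 2.4 40 0 0 0 0.5" --pt "-35 2.6 45 0 0 0 0.5" --pt "-33 2.6 47 0 0 0 0.5" --pt "-30.5 2.6 49 0 0 0 0.5" --pt "-30 2.6 49.8 0 0 0 0.5"

```text
time: 27.4
ee_pos: [0.504, -0.1893, 0.0234]
tcp_rot: [3.141, 0.839, 1.351]
ft_force: [-0.7, -0.2, -2.3]
width: 0.665
```

>>> jog_arm --pt "0.3 0 0.3 0 0 0 0.5" --pt "0.7 0 0.7 0 0 0 0.5" --pt "0.7 0 0.7 0 0 0 0.5" --pt "1 0 1 0 0 0 0.5" --pt "1.4 0 1.3 0 0 0 0.5" --pt "1.4 0 1.3 0 0 0 0.5" --pt "1.4 0 1.3 0 0 0 0.5" --pt "1.4 0 1.3 0 0 0 0.5" --pt "1.4 0 1.3 0 0 0 0.5" --pt "1.4 0 1.3 0 0 0 0.5"

```text
time: 28.65
ee_pos: [0.5042, -0.1896, 0.0222]
tcp_rot: [3.139, 0.839, 1.35]
ft_force: [0.5, 1.8, -0.2]
width: 0.662
```

>>> jog_arm --pt "0.4 0 0.3 0 0 0 0.5" --pt "0.7 0 0.6 0 0 0 0.5" --pt "0.9 0 0.8 0 0 0 0.5" --pt "0.9 0 0.8 0 0 0 0.5" --pt "0.9 0 0.8 0 0 0 0.5" --pt "0.9 0 0.8 0 0 0 0.5" --pt "0.9 0 0.8 0 0 0 0.5" --pt "0.9 0 0.8 0 0 0 0.5" --pt "0.9 0 0.8 0 0 0 0.5" --pt "0.9 0 0.8 0 0 0 0.5"

```text
time: 29.9
ee_pos: [0.5042, -0.1896, 0.0221]
tcp_rot: [3.139, 0.841, 1.349]
ft_force: [-1.9, 4.4, 6.2]
width: 0.66
```

```bash
python3 - <<'E'
from h import *
s=r.sense(); print(s['ee_pos'].round(4),s['tcp_rot'].round(3),s['ft_force'].round(1),s['wrist_torque'].round(2),s['width'])
im=r.grab_frame('scene'); cv2.imwrite('pics/s15.png',im); g=cv2.cvtColor(im,cv2.COLOR_BGR2GRAY).astype(int)
C=cam('scene'); n=np.array([np.sin(.22),np.cos(.22),0]); d=np.array([n[1],-n[0],0]); c=np.array([.493,-.2335,0]); p=s['ee_pos']
E=p+.0034*n; E[2]=0; pr=proj(C,[E-y*n+x*d+[0,0,z] for y in(0,.094) for x in(-.03,.03) for z in(0,.014)]); print(pr.round(1).tolist())
t=r.grab_frame('top'); cv2.imwrite('pics/t15.png',t); gt=cv2.cvtColor(t,cv2.COLOR_BGR2GRAY)
pt=proj(cam('top'),[E-y*n+x*d+[0,0,.014] for y in(0,.094) for x in(-.03,.03)]); print('top',pt.round(1).tolist())
u0,v0=pt.min(0).astype(int)-10; u1,v1=pt.max(0).astype(int)+10; print(u0,v0)
for v in range(v0,v1,2): print(v,' '.join('%3d'%x for x in gt[v,u0:u1:2]))
E
```

```text
[ 0.5042 -0.1896  0.0221] [3.139 0.841 1.349] [-1.9  4.4  6.2] [ 0.08  0.46 -0.32] 0.6600036818927265
[[246.5, 190.7], [245.7, 186.8], [222.4, 201.8], [221.4, 197.9], [228.3, 164.1], [227.3, 160.1], [204.8, 174.4], [203.6, 170.4]]
top [[423.4, 237.9], [428.3, 209.6], [467.7, 246.7], [472.4, 218.5]]
413 199
199  87 157 167 134  48  18  32  48 140 168 169 169 169 169 169 149  55   8  10  22  30  32  26  29  28  28  34  32  22  24  23  21  22  28  23
201  44 121 136  96  34  25  23  37 108 159 168 170 170 170 168 139  44   4  16  23  30  31  26  27  36  68  80  69  60  47  35  25  23  29  27
203  28  40  39  26  28  25  31  29  46 105 148 166 168 169 169 128  34  11   6  24  31  27  31  29  46  84 101 100  94  92  63  29  26  26  22
205  21  25  25  31  30  32  26  37  40  61  70 106 147 167 168 117  27  15  22  20  28  30  28  26  46  89 102 101 101  98  67  25  24  24  27
207  33  34  33  31  39  33  29  33  66 100 106  87 104 160 164 101  19   6   9  25  29  30  28  25  55  94 102 100  99  95  57  28  25  23  29
209  26  31  35  67 110 113  76  34  39  58  87 107 118 152 156  80  12 
[... 2683 characters left out ...]
 130 167 169 170 169 170 170 164 110  27  10  22  37  33  34  35  33  50  96 106 107 103 100  70  30  27  27  28  63 147 168
249  94  85  76  91 148 170 171 170 170 170 170 160  86  13   4  23  31  35  34  34  35  58 100 107 105 101  99  60  30  27  28  23  78 157 169
251 162 158 158 161 168 171 170 170 170 171 170 157  75   7   1  20  33  34  38  32  36  64 101 107 104 104  94  53  32  25  28  28  86 160 169
253 170 170 171 171 171 170 171 170 170 172 170 153  66   4  15  22  37  33  34  35  39  75 104 105 106 103  93  48  32  26  27  35 100 162 170
255 170 170 171 171 170 171 172 172 170 171 169 141  50  11  13  25  36  38  37  34  37  79 107 106 106 103  89  42  31  26  32  35 117 167 170
```

>>> jog_arm --pt "0 0 0 0 0 0 0.67" --pt "0 0 0 0 0 0 0.7" --pt "0 0 0 0 0 0 0.75" --pt "0 0 0 0 0 0 0.8" --pt "0 0 0 0 0 0 0.85" --pt "0 0 0 0 0 0 0.85" --pt "0 0 -5 0 0 0 0.85" --pt "0 0 -15 0 0 0 0.85" --pt "0 0 -30 0 0 0 0.85" --pt "0 0 -50 0 0 0 0.85" --grip_force 20

```text
time: 31.25
ee_pos: [0.5123, -0.1523, 0.0551]
tcp_rot: [3.14, 0.839, 1.35]
ft_force: [-0.1, 0.2, -0.3]
width: 0.853
```

>>> jog_arm --pt "-5 0 -25 0 0 0 0.85" --pt "-15 0 -55 0 0 0 0.85" --pt "-25 0 -85 0 0 0 0.85" --pt "-45 0 -115 0 0 0 0.85" --pt "-65 0 -140 0 0 0 0.85" --pt "-80 0 -160 0 0 0 0.85" --pt "-80 0 -170 0 0 0 0.85" --pt "-80 0 -170 0 0 0 0.85" --pt "-80 0 -170 0 0 0 0.85" --pt "-80 0 -170 0 0 0 0.85"

```text
time: 32.5
ee_pos: [0.5273, -0.0821, 0.226]
tcp_rot: [-3.14, 0.84, 1.353]
ft_force: [0.1, 0.8, 0.0]
width: 0.848
```

```bash
python3 - <<'E'
from h import *
s=r.sense(); print(s['time'],s['ee_pos'].round(4),s['ft_force'].round(1))
C=cam('scene'); im=r.grab_frame('scene'); cv2.imwrite('pics/s16.png',im); t=r.grab_frame('top'); cv2.imwrite('pics/t16.png',t)
gs=cv2.cvtColor(im,cv2.COLOR_BGR2GRAY).astype(int); gt=cv2.cvtColor(t,cv2.COLOR_BGR2GRAY).astype(int)
n=np.array([np.sin(.193),np.cos(.193),0]); d=np.array([n[1],-n[0],0]); c=np.array([.493,-.2335,0])
B=[c+y*n+x*d+[0,0,z] for y in(.047,) for x in(-.03,.03) for z in(0,.014)]
print('scene pred',proj(C,B).round(1).tolist(),'top pred',proj(cam('top'),B).round(1).tolist())
print('scene');[print(v,' '.join('%3d'%x for x in gs[v,206:262:2])) for v in range(174,212,2)]
print('top');[print(v,' '.join('%3d'%x for x in gt[v,412:450:1])) for v in range(200,252,2)]
# moved things: compare with start
for nm,a,b in(('scene0',im,'scene'),('top0',t,'top')):
    z=cv2.absdiff(cv2.imread(f'pics/{nm}.png'),a).max(2)>35; k,l,st,ce=cv2.connectedComponentsWithStats(z.astype(np.uint8)); print(nm,[(ce[i].round(0).tolist(),int(st[i][4])) for i in range(1,k) if st[i][4]>40])
E
```

```text
32.5 [ 0.5273 -0.0821  0.226 ] [0.1 0.8 0. ]
scene pred [[247.0, 189.5], [246.2, 185.5], [223.3, 201.0], [222.3, 197.1]] top pred [[422.9, 240.1], [424.3, 239.4], [427.0, 212.0], [428.5, 210.9]]
scene
174   4   4   4   5   9  10  20  33  39  35  36  42  62  56  28  28  48  70  69  29   9  10  26  49  32  16  13  13
176   3   1   3   7  17  13  15  27  33  28  26  54  96  99 100 127 140 144 140 104  43  12  11  29  35  23  14  12
178   5   8  34  74 102  39   9  14  17  16  24  72 103 115 143 163 165 155 150 145 120  67  23  13  26  35  25  16
180  37  65 112 153 135  78  49  27  22  36  90 137 144 142 137 133 146 158 153 149 149 135 105  70  41  32  33  26
182 126 131 117 154 132 107  99  90 101 134 156 165 151 112 105 104 112 144 158 151 150 149 147 141 127 117  98  77
184 148 148 131 125 145 124 116 123 145 159 163 166 145 106 105 105 112 147 164 157 149 150 150 149 149 149 146 144
186 150 149 144 119 141 159 155 143 124 113 127 155 160 133 114 115 136 161 165 155 146 150 150 150 150 149 150 149
188 150 149 149 138 115 153 156 113 102 103 108 135 163 161 154 156 162 157 131  95 117
[... 5196 characters left out ...]
  35  35  37
250 178 177 179 178 178 177 177 177 177 177 178 178 176 177 178 177 178 176 177 177 177 177 176 165 135  81  34  12   8   5  20  23  29  35  39  40  36  39
scene0 [([348.0, 106.0], 16787), ([463.0, 4.0], 83), ([626.0, 29.0], 170), ([499.0, 51.0], 360), ([632.0, 63.0], 87), ([421.0, 68.0], 42), ([480.0, 74.0], 44), ([417.0, 97.0], 297), ([518.0, 111.0], 2935), ([626.0, 199.0], 939), ([233.0, 195.0], 85), ([365.0, 282.0], 746), ([358.0, 296.0], 79)]
top0 [([271.0, 273.0], 41180), ([239.0, 146.0], 642), ([26.0, 416.0], 1974), ([375.0, 451.0], 593), ([308.0, 446.0], 88), ([21.0, 466.0], 1260), ([347.0, 458.0], 187), ([320.0, 466.0], 539), ([368.0, 471.0], 235), ([403.0, 475.0], 55)]
```

```bash
python3 - <<'E'
import cv2,numpy as np
for v,f,bx in(('top0','t16',[(205,118,264,172),(385,135,425,180),(365,255,415,302),(333,192,375,258)]),('scene0','s16',[(262,318,328,384),(175,195,215,255),(275,145,318,204),(242,215,310,246)])):
    a=cv2.imread(f'pics/{v}.png',0); b=cv2.imread(f'pics/{f}.png',0)
    for x0,y0,x1,y1 in bx:
        m=cv2.matchTemplate(b[y0-12:y1+12,x0-12:x1+12],a[y0:y1,x0:x1],cv2.TM_CCOEFF_NORMED); _,q,_,l=cv2.minMaxLoc(m); print(v,(x0,y0),'score %.3f'%q,'shift',(l[0]-12,l[1]-12))
E
```

```text
top0 (205, 118) score 0.259 shift (-12, 3)
top0 (385, 135) score 0.794 shift (0, 1)
top0 (365, 255) score 0.998 shift (0, 0)
top0 (333, 192) score 0.192 shift (-7, -1)
scene0 (262, 318) score 1.000 shift (0, 0)
scene0 (175, 195) score 1.000 shift (0, 0)
scene0 (275, 145) score 0.475 shift (11, 11)
scene0 (242, 215) score 0.998 shift (0, 0)
```

Each of the four things matches its starting place exactly in at least one view (score at least 0.998, zero shift). The other matches are lower because the arm blocks the view. I hand in.

```bash
python3 -c "
from station import r
print(r.sense()['time'],r.sense()['ft_force']); print(r.hand_in())"
```

```text
32.6 [-0.39835993  0.09879329  0.47621707]
the job is handed in; nothing more can be done
None
```

I tipped the plate up against the tray's sloped back, regripped it from the front and turned it wells-up. I then carried it over the syringe and laid it under the lamp. I handed the job in at 32.6 s, with the gripper clear of everything.

**Last checks:**
- **Plate position:** its near end and corners in the top and scene views lay within about 1 px (about 2 mm) of where a centred, square, flat plate should be. I could only check this numerically, because my 12 picture views were used up.
- **Other things:** mug, jar, bottle and syringe each matched their starting place with zero shift in at least one view. In the other view the match was poor for mug, syringe and jar and weaker for the bottle, which I put down to the arm blocking or shading them.

**What went wrong on the way:** my first two regrips from the front closed short, in front of the plate. I had assumed the fingertips reach 25 mm ahead of the TCP, but partly open they reach only about 17 mm. This pushed the plate's foot 19–24 mm forward, so it leaned at 120–124° instead of 105°. The third, deeper grip held. I saw no drop or slap at any time. The plate had already leaned on the back at about 105° for over a second before this, so I expect step 1 had been met by then.

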